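Fit a drill in the collet of a bench drill station and shut its guard

ROBOT

A 6-joint arm with a two-finger parallel gripper is mounted at the origin on the work surface. World frame = base frame: x ahead of the robot, y to its left, z up, the work surface at z = 0. Lengths are in m, angles in rad, forces in N, time in s.
With the tool pointing down it reaches from about 0.3 to 0.85 m from the base axis. Payload 5.4 kg.
Tool frame: the origin (TCP) lies on the centre line of the jaws, within the pads' length; the fingertips stand r.tip_extent ahead of it and the grasp point (between the pads) lies 5 mm behind it (r.tip_extent is the distance from the TCP to the fingertips, in m); y points along the fingers, z is the direction in which the jaws open and shut, and the axes are right-handed (so a half turn about y gives the same grasp; the last joint's range is limited). The gripper opens to 85 mm and grips with 20 to 120 N. Pads are 22 mm wide; open, the fingers measure 114 mm over their backs; the gripper's body (76 mm by 85 mm) begins 54 mm behind the grasp point. The pads swing forward as they close: fully open they stand 13 mm farther back than shut.
Start: joints at [1.086, 0.158, 1.597, -0, 1.386, -0.21], TCP at [0.156, 0.553, 0.245] pointing down, gripper open.
Joint ranges: [-2.91, 2.91], [-0.94, 2.29], [0.18, 2.7], [-1.29, 4.43], [0.17, 2.64], [-3, 3]. Speed limits (rad/s): [2.57, 2.57, 3.14, 3.14, 3.14, 3.14].

INTERFACE

Orientations are given as a unit quaternion [x, y, z, w].
In Python, from workcell import r, vision, ticket gives the robot as it stands. The module is installed in compiled form; this text tells all that it offers.
- The arm moves only by the shell command python3 -m pendant 'ROWS' [FORCE]. ROWS is JSON, a list of rows, each a list of 3 entries, a list of its own where there are three numbers: the finger opening in m, from 0 to 0.0854, then the shift along the tool's x, y, z in m, then the turn about the tool's y in degrees. In form: [[fingers, [x, y, z], roll], ...]. A call has 1 to 5 rows; each row is the pose to reach, as a shift and turn from the pose measured when the call began, along the tool's axes at that moment; what a row does not reach only later rows make up. A row lasts 1/8 s, in which the tool goes at most 62.5 mm and 10.7 degrees, less where a joint would pass 70% of its speed; a pose out of reach is approached as far as the arm can. A call with a gripper value outside its range is refused whole. The fingers move at their own pace and stop on an object; FORCE is the grip in N (left out, the last holds). Time passes only in rows, so rows that repeat a pose let the fingers close. It gives the time, the measured TCP pose, the force and the opening at its end, in the units of the state.
- r.get_obs(): the state, without advancing time (a new reading comes with each control period).
- vision.get_image(name): name is "scene" or "top"; returns a dict with "color" (420x560x3 uint8, red, green, blue), "intrinsics" (3x3 intrinsics, pixels), "k1" (the pictures are not rectified: a ray, as slopes to the right and down, at radius r is drawn at 1 + k1 r^2 times it, then the intrinsics apply), "pose" (4x4, takes a point from camera to world coordinates). Camera axes: x right, y down, z forward; pixel columns grow to the right and rows downward; lengths in m; the calibration is good to about 2 mm. A picture is of the moment at which its call begins. There is no depth.
- ticket.hand_in(): hands the job in, once; it reports no verdict.
The state is a dict: "time": time; "joint_pos": joint angles; "qvel": joint speeds; "joint_efforts": joint torques, N m; "tcp_pos": TCP position; "tcp_rot": TCP orientation; "contact_force": force on the tool from outside, world axes, zero at the start; "ft_torque": the same for the moment, N m; "gripper_width": opening from 0.0 (shut) to 1.0 (fully open).
Only numpy, scipy, OpenCV 4.12 (cv2) and the standard library are available. Lean on these libraries where they do the work, as an engineer would, in place of code of your own. Each camera call takes 0.05 s, during which the arm holds its last target.

TASK

Take the slim drill out of the bit block, set its shank fully home in the collet on the sloping drill station and let it go, then turn the hex collet nut clockwise until the collet grips the shank firmly. Then push the guard door shut so that its latch snaps in. Leave the other two bits in the block and everything else on the bench where it is.

Things in the scene. Friction and masses are not known exactly. Their poses are not given: they have to be found in the camera images.
- drill: The drill to fit: plain steel, 85 mm long, about 60 g. From its foot: shank d 10, 40 mm long, foot rounded (r 5); square sleeve 16 x 16, 28 mm long, flats across its x and y (grip here); slim pointed drill d 6, 17 mm long (from above: a slim rod on a 16 mm square). Origin: lowest point of the foot, on the axis; z along it to the point. Stands point up in the bit block, sleeve 2 mm above the block's top, turned up to 0.3 rad from it.
- bit_ball: Another bit in the block, same shank and sleeve, but a 13.6 mm ball on a short neck above the sleeve (top 85 mm above its foot). Origin and axes as the drill. Not wanted: stays in its hole.
- bit_flat: Another bit in the block, same shank and sleeve, but a flat-topped cylinder d 16 mm above the sleeve (top 78 mm above its foot). Origin and axes as the drill. Not wanted: stays in its hole.
- rack: Bit block, grey plastic, fixed, 50 (x) x 170 (y) x 46 mm high, three 12 mm square holes 38 mm deep in a row along its y at y = -50, 0, +50 mm; which bit stands in which hole varies. Origin: centre of its underside.
- spindle: Spindle nose, fixed, square on the station's sloping face. z = collet axis, outward and up, tilted 30 degrees from vertical towards the station's front (-x). Origin: on the axis at the face, 66 mm above the table. Along z: flange d 44 to 4 mm, tube d 26 to 24 mm, hex nut 24 to 42 mm. Bore 12 mm wide at the nut (11.2 below), open at the nut's top, floor at 4 mm; the loose shank may lean 0.1 rad; when home its sleeve is 2 mm above the nut.
- collet_seat (a point): Centre of the floor of the collet's bore (4 mm along the spindle's z); the underside of the shank comes to rest here. Axes as the spindle.
- collet_mouth (a point): Centre of the collet's mouth, level with the top of the nut (42 mm along the spindle's z). Axes as the spindle.
- nut (a joint): Collet nut, dark steel hexagon 32 mm across flats, 18 mm high, rad. 0 = loose, grows clockwise (seen looking at the nut from outside) as it tightens; stop at 1.5; starts at 0 to 0.2. At 0 two flats face the spindle's +x and -x, other pairs 60 degrees apart. Stiff (0.25 N m), stays where left. The jaws close 1.4 mm per rad, touch the shank at about 0.7, grip firmly from about 1.15.
- jaw1: Collet jaw inside the nut, at the spindle's +x side; moves towards the axis as the nut is tightened. Origin: the spindle's origin, moved by the jaw's travel (0 when open).
- jaw2: Collet jaw like jaw1, 120 degrees round.
- jaw3: Collet jaw like jaw1, 240 degrees round.
- station: Drill station, white, fixed: x from -80 to +96 mm, 212 mm wide (y), 122 mm high, with two side cheeks (inner faces at y = +-100 mm), a back wall, and inside them a face sloping down to the front (-x, towards the robot); open on top. Origin: centre of its underside. The guard door closes its front.
- door (a joint): Guard door angle, rad: 0 = shut, grows as it opens to the station's -x; starts at 0.65 to 1.0, stays where left (0.06 N m). Aluminium frame, clear window, 185 mm wide, 8 mm thick, from 21 to 121 mm above the table, vertical hinge at the station's left (+y). In the last 0.12 rad 3 to 8 N at the free edge pushes the latch over the strike; push to 0.
- door_hinge (a point): On the hinge axis of the door, 70 mm above the table. Axes of the door: x through its thickness (towards the inside of the station), -y along the door from hinge to free edge, z up.
- door_push (a point): Point on the outer face of the door, 140 mm from the hinge, 85 mm above the table, 45 mm from the free edge: a good place to push. Axes as the door; push along +x.
- latch (a joint): Travel of the sprung latch bolt in the door's free edge, m: 0 = fully out, grows to 0.009 as it is pushed in. Bevelled nose 8 mm long, 20 mm high, 75 mm above the table; it springs out again behind the steel strike on the station's right cheek when the door is shut.
- card_stack: Bystander: clear card stack, 70 x 50 x 30 mm. Origin: centre of the underside.
- screwdriver: Bystander: screwdriver lying on the table, 195 mm long, black handle 24 mm thick to its -x. Origin: on the table under its middle.
- jar: Bystander: white jar d 50 x 70 mm. Origin: centre of the underside.
- card_tray: Bystander, fixed: black divided tray 120 x 160 x 30 mm. Origin: centre of the underside.
- gauge_bar: Bystander: steel bar 12 x 85 x 8 mm lying between the block and the station, long along its y. Origin: centre of the underside.

How it is judged:
On the way, in this order (a step that is already met when the one before it is completed fails the run):
1. the drill's shank is fully home in the collet and let go, the nut still loose (z of drill in the frame of collet_seat between -0.003 and 0.003 m and distance between drill and collet_seat below 0.004 m and angle between drill's own z axis and vertical below 1.2 rad and angle between the z axis of drill and the z axis of spindle, either way round below 0.15 rad and value of joint nut below 0.7 rad and contact force between drill and the fingers below 0.2 N), for 0.2 s.
2. the nut has been turned clockwise until all three jaws grip the shank, the drill still home, the door not yet shut (z of drill in the frame of collet_seat between -0.003 and 0.003 m and distance between drill and collet_seat below 0.004 m and angle between the z axis of drill and the z axis of spindle, either way round below 0.1 rad and angle between drill's own z axis and vertical below 1.2 rad and contact force between each of jaw1, jaw2, jaw3 and drill above 1.5 N and value of joint nut above 1.1 rad and value of joint door above 0.2 rad), for 0.2 s.
3. the guard door is shut and its latch has snapped out behind the strike (value of joint door below 0.03 rad and value of joint latch below 0.002 m), for 0.2 s.
At the end, for the whole second after the job is handed in: Drill at rest in the collet, point outward, foot within 3 mm of the bore floor, aligned within 0.1 rad; nut at 1.1 rad or more, each jaw pressing over 1.5 N; door within 0.03 rad of shut, latch out within 2 mm; other two bits within 12 mm of where they stood (all of step 3 and z of drill in the frame of collet_seat between -0.003 and 0.003 m and distance between drill and collet_seat below 0.004 m and angle between the z axis of drill and the z axis of spindle, either way round below 0.1 rad and angle between drill's own z axis and vertical below 1.2 rad and contact force between each of jaw1, jaw2, jaw3 and drill above 1.5 N and value of joint nut above 1.1 rad and linear speed of drill below 0.02 m/s and velocity of joint nut between -0.1 and 0.1 rad/s and distance of each of bit_ball, bit_flat from where it was at the start of the episode below 0.012 m); the robot touches nothing.
It fails at once if a bystander is moved more than 40 mm (distance of any of card_stack, screwdriver, jar, gauge_bar from where it was at the start of the episode above 0.04 m).
It fails at once if one of the other two bits is lifted or pulled out of the block (moved more than 30 mm) (distance of any of bit_ball, bit_flat from where it was at the start of the episode above 0.03 m).
It also fails if it takes over 72 s, if anything falls off the work surface, if the arm or the gripper's body presses on something with over 40 N, if the wrist force passes 120 N, or if a joint passes its speed limit or range.

## Working session

There is one attempt and no reset: what is moved stays moved. The work goes in short steps, Python scripts to look and compute and a shell command to move; the robot and the scene stay as the last step left them, time stands still between calls to the robot, and variables do not carry over. Pictures are saved under pics/ and viewed, and the job is handed in when it is done.

```bash
mkdir -p pics; ls
python3 - <<'E'
from workcell import r, vision
import cv2
o=r.get_obs(); print(o, r.tip_extent)
for n in("scene","top"):
    d=vision.get_image(n); cv2.imwrite(f"pics/{n}0.png",d["color"][:,:,::-1]); print(n,d["intrinsics"],d["k1"],d["pose"])
E
```

```text
pics
{'time': 0.0, 'joint_pos': array([ 1.08589847e+00,  1.59055369e-01,  1.59826934e+00, -7.09788986e-06,
        1.38619082e+00, -2.10109817e-01]), 'qvel': array([-0.000818  ,  0.00276525, -0.00011578,  0.00138733,  0.00123927,
       -0.00014056]), 'joint_efforts': array([ 7.57494799e-04, -3.95988357e+01, -3.31436706e+01, -2.45817182e-04,
        8.13332299e-03,  2.36787537e-05]), 'tcp_pos': array([0.15577011, 0.55288854, 0.24429474]), 'tcp_rot': array([ 0.70108299, -0.09707557,  0.09661717, -0.6998029 ]), 'contact_force': array([ 0.50798556,  0.11749252, -0.26604458]), 'ft_torque': array([ 0.00693529,  0.01059311, -0.0158244 ]), 'gripper_width': 0.9983738043286615} 0.014
scene [[437.99819985   0.         277.35767218]
 [  0.         437.99819985 207.5417859 ]
 [  0.           0.           1.        ]] -0.11867824887190659 [[ 0.45002005  0.69689469 -0.55840823  1.14213532]
 [ 0.89294058 -0.34289875  0.29168059 -0.31515838]
 [ 0.01179317 -0.62988748 -0.77659686  0.92578294]
 [ 0.          0.          0.          1.        ]]
top [[490.73370071   0.         282.42158646]
 [  0.         490.73370071 217.19057623]
 [  0.           0.           1.        ]] -0.055284800504142584 [[-1.39383832e-04 -9.74696164e-01  2.23533820e-01  2.06987768e-01]
 [-9.99976671e-01  1.66241447e-03  6.62525442e-03 -2.31054351e-02]
 [-6.82921593e-03 -2.23527681e-01 -9.74673657e-01  1.60494333e+00]
 [ 0.00000000e+00  0.00000000e+00  0.00000000e+00  1.00000000e+00]]
```

View pics/scene0.png

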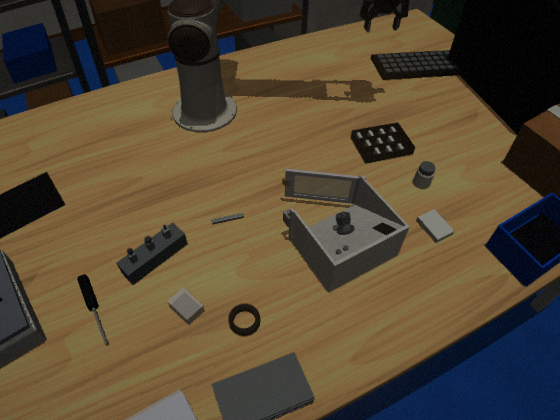

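View pics/top0.png

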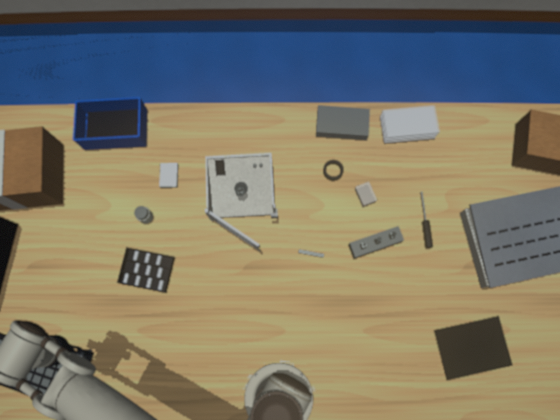

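Run:
```python
import cv2
s=cv2.imread("pics/scene0.png");t=cv2.imread("pics/top0.png")
def c(im,x0,y0,w,h,k,n):
    cv2.imwrite(n,cv2.convertScaleAbs(cv2.resize(im[y0:y0+h,x0:x0+w],None,fx=k,fy=k,interpolation=cv2.INTER_CUBIC),alpha=1.5))
c(s,270,160,150,130,5,"pics/s_st.png")
c(s,105,200,150,100,5,"pics/s_rk.png")
c(t,195,140,100,120,5,"pics/t_st.png")
c(t,290,220,130,60,6,"pics/t_rk.png")
```

```text
(no output)
```

View pics/s_st.png

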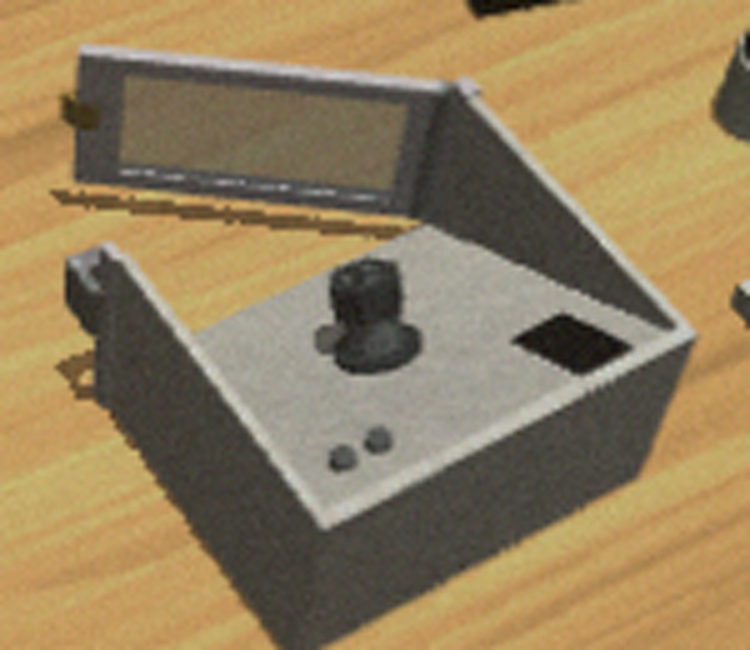

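View pics/s_rk.png

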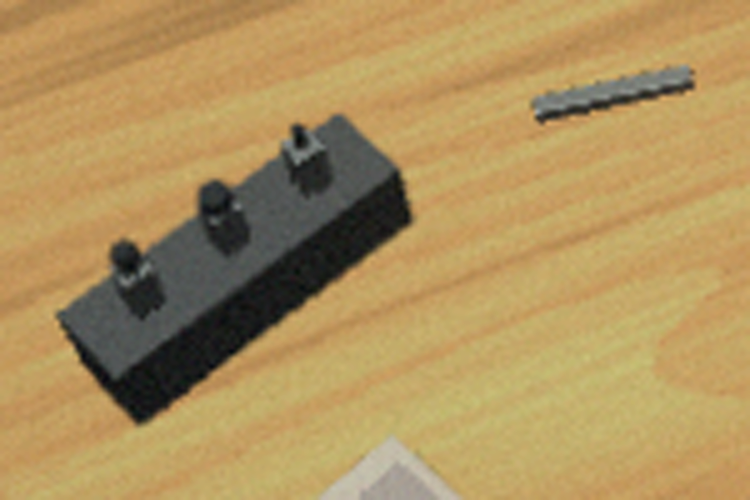

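View pics/t_st.png

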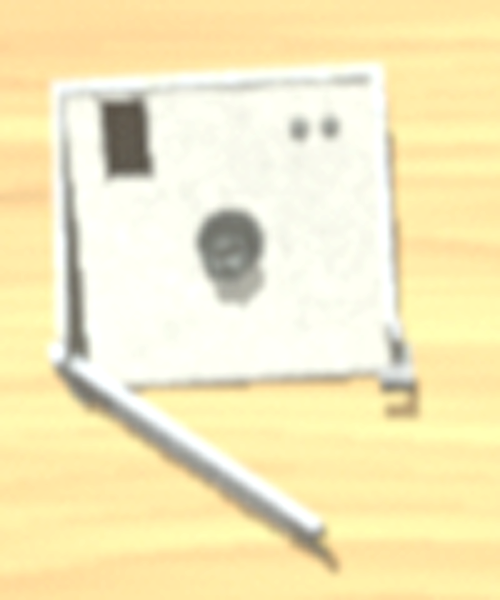

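View pics/t_rk.png

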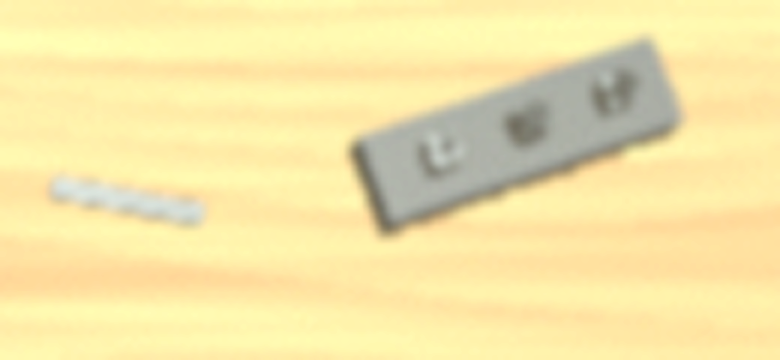

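```bash
cat > h.py <<'E'
import numpy as np, cv2
from workcell import r, vision
def uncrop(p,off,k): return (np.array(p,float)+.5)/k-.5+np.array(off)
def ray(d,px):
    K=d["intrinsics"];dist=np.array([d["k1"],0,0,0,0.])
    u=cv2.undistortPoints(np.array(px,float).reshape(-1,1,2),K,dist)[:,0]
    D=np.c_[u,np.ones(len(u))]@d["pose"][:3,:3].T
    return d["pose"][:3,3],D
def plane(d,px,z):
    o,D=ray(d,px); return o+D*((z-o[2])/D[:,2])[:,None]
def tri(d1,p1,d2,p2):
    o1,a=ray(d1,p1);o2,b=ray(d2,p2);out=[]
    for x,y in zip(a,b):
        A=np.c_[x,-y];s=np.linalg.lstsq(A,o2-o1,rcond=None)[0]
        P=o1+x*s[0];Q=o2+y*s[1]; out.append(np.r_[(P+Q)/2,np.linalg.norm(P-Q)])
    return np.array(out)
def proj(d,P):
    T=np.linalg.inv(d["pose"]);rv=cv2.Rodrigues(T[:3,:3])[0]
    return cv2.projectPoints(np.array(P,float).reshape(-1,3),rv,T[:3,3],d["intrinsics"],np.array([d["k1"],0,0,0,0.]))[0][:,0]
class V: pass
E
python3 - <<'E'
from h import *
np.set_printoptions(precision=4,suppress=True)
S=vision.get_image("scene");T=vision.get_image("top")
print("rack top",plane(T,uncrop([(368,140),(650,40),(682,118),(393,222)],(290,220),6),.046))
print("rack scene",plane(S,uncrop([(340,115),(60,318),(118,380),(403,170)],(105,200),5),.046))
print("drill tri",tri(S,uncrop([(302,147)],(105,200),5),T,uncrop([(442,152)],(290,220),6)))
print("bits", plane(T,uncrop([(442,152),(527,125),(613,92)],(290,220),6),.076))
# masks
hsv=cv2.cvtColor(T["color"],cv2.COLOR_RGB2HSV)
m=(hsv[...,1]<60).astype(np.uint8); m[:, :340]=0;m[:,410:]=0;m[:220]=0;m[265:]=0
c=max(cv2.findContours(m,0,1)[0],key=cv2.contourArea);R=cv2.minAreaRect(c);print(R); print(plane(T,cv2.boxPoints(R),.046))
E
```

```text
rack top [[ 0.4791 -0.2332  0.046 ]
 [ 0.5337 -0.3879  0.046 ]
 [ 0.4907 -0.403   0.046 ]
 [ 0.4347 -0.2452  0.046 ]]
rack scene [[ 0.4365 -0.2441  0.046 ]
 [ 0.493  -0.4035  0.046 ]
 [ 0.5383 -0.3871  0.046 ]
 [ 0.483  -0.2266  0.046 ]]
drill tri [[ 0.468  -0.2688  0.0722  0.0006]]
bits [[ 0.4674 -0.2679  0.076 ]
 [ 0.4817 -0.3134  0.076 ]
 [ 0.4993 -0.3598  0.076 ]]
((376.1202392578125, 241.4114990234375), (16.183151245117188, 53.09479904174805), 70.76932525634766)
[[ 0.4804 -0.225   0.046 ]
 [ 0.5377 -0.3901  0.046 ]
 [ 0.4872 -0.4048  0.046 ]
 [ 0.4308 -0.2407  0.046 ]]
```

Run:
```python
from h import *
np.set_printoptions(precision=4,suppress=True)
S=vision.get_image("scene");T=vision.get_image("top")
print("st top",plane(T,uncrop([(53,83),(383,66),(398,375),(68,360)],(195,140),5),.122))
print("st scene",plane(S,uncrop([(692,335),(328,527),(108,246),(470,85)],(270,160),5),.122))
s=[(692,335),(328,527)];t=[(53,83),(383,66)]
print("tri back",tri(S,uncrop(s,(270,160),5),T,uncrop(t,(195,140),5)))
print("nut top tri",tri(S,uncrop([(370,274)],(270,160),5),T,uncrop([(229,251)],(195,140),5)))
print("nut top planes",plane(S,uncrop([(370,274)],(270,160),5),.1024),plane(T,uncrop([(229,251)],(195,140),5),.1024))
print("door free top",tri(S,uncrop([(82,48)],(270,160),5),T,uncrop([(322,530)],(195,140),5)))
from scipy.spatial.transform import Rotation as Ro
print(Ro.from_quat(r.get_obs()["tcp_rot"]).as_matrix())
```

```text
st top [[0.7479 0.2342 0.122 ]
 [0.7586 0.0229 0.122 ]
 [0.5554 0.0125 0.122 ]
 [0.5654 0.2182 0.122 ]]
st scene [[0.7486 0.2328 0.122 ]
 [0.7609 0.0267 0.122 ]
 [0.582  0.0143 0.122 ]
 [0.5705 0.2278 0.122 ]]
tri back [[0.7481 0.2341 0.1207 0.0008]
 [0.7599 0.0249 0.1213 0.0044]]
nut top tri [[0.6412 0.1227 0.1068 0.0047]]
nut top planes [[0.6393 0.1273 0.1024]] [[0.6413 0.121  0.1024]]
door free top [[0.4593 0.0613 0.1202 0.0054]]
[[ 0.9625 -0.0003  0.2713]
 [-0.2713 -0.0006  0.9625]
 [-0.0001 -1.     -0.0006]]
```

```bash
cat > go.py <<'E'
import sys
from h import *
from scipy.spatial.transform import Rotation as Ro
# usage: go.py x y z [yaw of tool z deg]
def st():
    o=r.get_obs();R=Ro.from_quat(o["tcp_rot"]).as_matrix();return o,R
o,R=st()
yaw=np.degrees(np.arctan2(R[1,2],R[0,2]))
print("t",round(o["time"],2),"p",np.round(o["tcp_pos"],4),"yaw",round(yaw,2),"F",np.round(o["contact_force"],1),"M",np.round(o["ft_torque"],2),"w",round(o["gripper_width"]*85.4,1),"j6",round(o["joint_pos"][5],2),"tilt",np.round(R[:,1],4))
if len(sys.argv)>3:
    t=np.array([float(a) for a in sys.argv[1:4]])
    print("shift mm",np.round(R.T@(t-o["tcp_pos"])*1000,1), "roll", round(yaw-float(sys.argv[4]),1) if len(sys.argv)>4 else 0)
E
python3 go.py 0.468 -0.2685 0.20 109.3
```

```text
t 0.3 p [0.1559 0.5532 0.245 ] yaw 74.26 F [-0.3  1.   0.5] M [ 0.03 -0.   -0.  ] w 85.6 j6 -0.21 tilt [-3.e-04 -6.e-04 -1.e+00]
shift mm [ 523.3   45.4 -706.2] roll -35.0
```

```bash
python3 -m pendant '[[0.038,[0.185,0,-0.25],-35],[0.038,[0.185,0,-0.25],-35],[0.038,[0.185,0,-0.25],-35],[0.038,[0.185,0,-0.25],-35],[0.038,[0.185,0,-0.25],-35]]'; python3 go.py 0.468 -0.2685 0.13 109.3
```

```text
time: 0.92
tcp_pos: [0.2628, 0.2706, 0.2452]
tcp_rot: [0.697, 0.119, -0.119, -0.697]
contact_force: [1.0, -0.5, 0.8]
gripper_width: 0.449
t 0.93 p [0.2628 0.2706 0.2452] yaw 109.36 F [ 1.  -0.5  0.8] M [-0.05 -0.    0.  ] w 38.4 j6 -1.43 tilt [ 8.e-04 -4.e-04 -1.e+00]
shift mm [  14.8  115.6 -576.5] roll 0.1
```

```bash
python3 -m pendant '[[0.038,[0.015,0.02,-0.31],0],[0.038,[0.015,0.02,-0.31],0],[0.038,[0.015,0.02,-0.31],0],[0.038,[0.015,0.02,-0.31],0],[0.038,[0.015,0.02,-0.31],0]]'; python3 go.py 0.468 -0.2685 0.125 109.3
```

```text
time: 1.55
tcp_pos: [0.3802, -0.019, 0.2257]
tcp_rot: [0.697, 0.119, -0.118, -0.697]
contact_force: [1.4, -0.1, 0.1]
gripper_width: 0.446
t 1.55 p [ 0.3802 -0.019   0.2257] yaw 109.31 F [ 1.4 -0.1  0.1] M [ 0.04 -0.01 -0.  ] w 38.1 j6 -2.28 tilt [ 2.5e-03 -7.0e-04 -1.0e+00]
shift mm [ 1.000e-01  1.011e+02 -2.643e+02] roll 0.0
```

```bash
python3 -m pendant '[[0.038,[0,0.06,-0.267],0],[0.038,[0,0.06,-0.267],0],[0.038,[0,0.08,-0.267],0],[0.038,[0,0.1,-0.267],0],[0.038,[0,0.1,-0.267],0]]'; python3 go.py 0.468 -0.2685 0.070 109.3
python3 - <<'E'
from h import *
S=vision.get_image("scene");T=vision.get_image("top")
for n,d,x,y in(("s",S,95,170),("t",T,300,200)):
    c=d["color"][y:y+110,x:x+140,::-1]
    cv2.imwrite(f"pics/{n}_g1.png",cv2.convertScaleAbs(cv2.resize(c,None,fx=5,fy=5,interpolation=2),alpha=1.4))
E
```

```text
time: 2.17
tcp_pos: [0.4686, -0.2732, 0.1245]
tcp_rot: [0.697, 0.119, -0.117, -0.697]
contact_force: [0.7, -0.0, 0.5]
gripper_width: 0.444
t 2.17 p [ 0.4686 -0.2732  0.1245] yaw 109.21 F [ 0.7 -0.   0.5] M [-0.   -0.   -0.03] w 37.9 j6 -2.66 tilt [ 1.6e-03  1.0e-04 -1.0e+00]
shift mm [ 0.8 54.5  4.6] roll -0.1
```

View pics/s_g1.png

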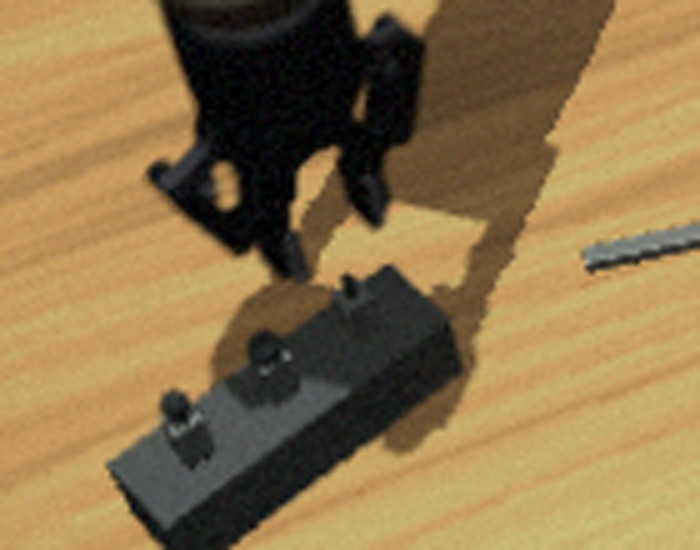

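View pics/t_g1.png

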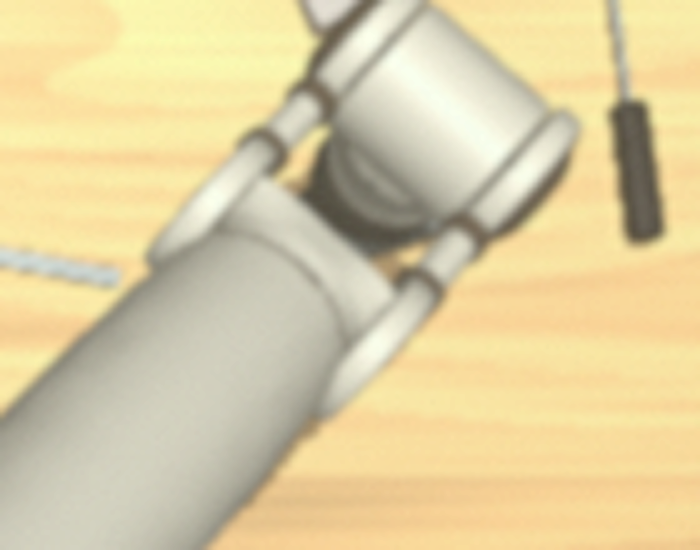

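```bash
python3 -m pendant '[[0.038,[0.001,0,0.0045],0],[0.038,[0.001,0.03,0.0045],0],[0.038,[0.001,0.05,0.0045],0],[0.038,[0.001,0.0545,0.0045],0],[0.038,[0.001,0.0545,0.0045],0]]'; python3 go.py 0.468 -0.2685 0.070 109.3
python3 - <<'E'
from h import *
S=vision.get_image("scene")
for n,d,x,y in(("s",S,95,170),):
    c=d["color"][y:y+110,x:x+140,::-1]
    cv2.imwrite(f"pics/{n}_g2.png",cv2.convertScaleAbs(cv2.resize(c,None,fx=5,fy=5,interpolation=2),alpha=1.4))
E
```

```text
time: 2.9
tcp_pos: [0.4677, -0.2679, 0.0698]
tcp_rot: [-0.697, -0.118, 0.118, 0.698]
contact_force: [-0.1, 1.1, -0.2]
gripper_width: 0.445
t 2.9 p [ 0.4677 -0.2679  0.0698] yaw 109.19 F [-0.1  1.1 -0.2] M [-0.03 -0.   -0.03] w 38.0 j6 -2.65 tilt [ 2.e-04  9.e-04 -1.e+00]
shift mm [ 0.1 -0.2 -0.7] roll -0.1
```

View pics/s_g2.png

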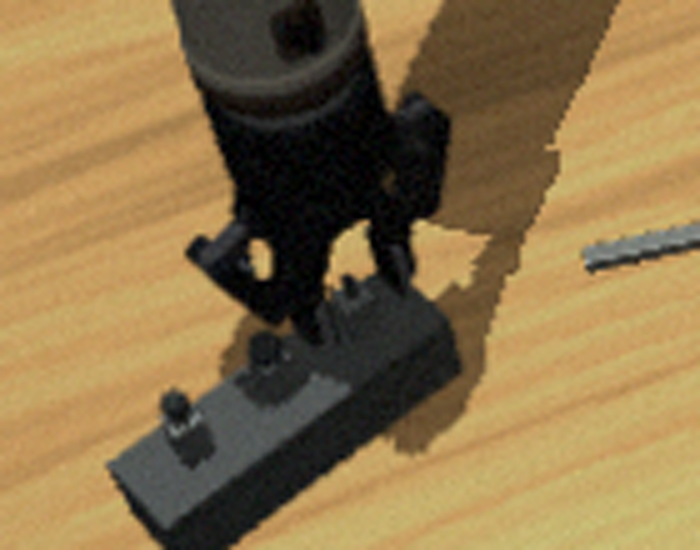

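```bash
python3 -m pendant '[[0.01,[0,0,0],0],[0.01,[0,0,0],0],[0.01,[0,0,0],0],[0.01,[0,0,0],0],[0.01,[0,0,0],0]]' 40; python3 go.py; python3 -m pendant '[[0.01,[0,-0.02,0],0],[0.01,[0,-0.06,0],0],[0.01,[0,-0.1,0],0],[0.01,[0,-0.1,0],0]]' ; python3 go.py 0.63 0.124 0.20 93.2
python3 - <<'E'
from h import *
S=vision.get_image("scene")
for n,d,x,y in(("s",S,95,130),):
    c=d["color"][y:y+130,x:x+140,::-1]
    cv2.imwrite(f"pics/{n}_g3.png",cv2.convertScaleAbs(cv2.resize(c,None,fx=5,fy=5,interpolation=2),alpha=1.6))
E
```

```text
time: 3.58
tcp_pos: [0.4687, -0.2691, 0.0714]
tcp_rot: [0.698, 0.119, -0.117, -0.697]
contact_force: [-1.3, 1.1, 5.9]
gripper_width: 0.18
t 3.58 p [ 0.4687 -0.2691  0.0714] yaw 109.17 F [-1.3  1.1  5.9] M [-0.02  0.09  0.04] w 15.3 j6 -2.65 tilt [ 0.0026 -0.0013 -1.    ]
time: 4.08
tcp_pos: [0.4702, -0.2705, 0.175]
tcp_rot: [0.7, 0.12, -0.115, -0.695]
contact_force: [-0.5, 1.1, -0.5]
gripper_width: 0.171
t 4.08 p [ 0.4702 -0.2705  0.175 ] yaw 109.17 F [-0.5  1.1 -0.5] M [ 0.04 -0.01  0.02] w 14.6 j6 -2.65 tilt [ 0.0079 -0.0059 -1.    ]
shift mm [280.6 -26.1 319.9] roll 16.0
```

View pics/s_g3.png

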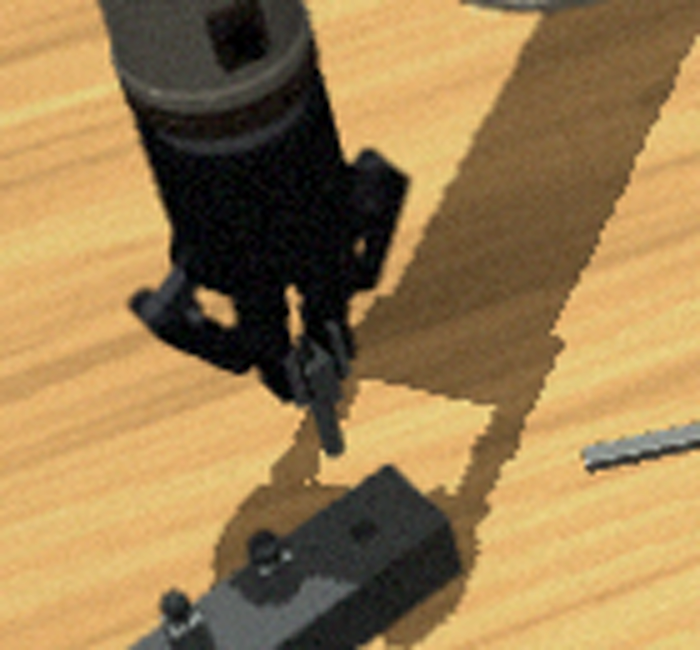

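```bash
python3 -m pendant '[[0.01,[0.02,-0.05,0.02],0],[0.01,[0.14,-0.06,0.16],8],[0.01,[0.14,-0.06,0.16],16],[0.01,[0.14,-0.06,0.16],16],[0.01,[0.14,-0.06,0.16],16]]'; python3 go.py 0.62 0.123 0.235 93.2
```

```text
time: 4.75
tcp_pos: [0.5483, -0.0682, 0.2303]
tcp_rot: [0.707, 0.022, -0.021, -0.706]
contact_force: [0.3, -1.1, -0.7]
gripper_width: 0.178
t 4.75 p [ 0.5483 -0.0682  0.2303] yaw 93.5 F [ 0.3 -1.1 -0.7] M [-0.   -0.01  0.03] w 15.2 j6 -1.97 tilt [ 1.5e-03 -9.0e-04 -1.0e+00]
shift mm [ 83.3  -4.8 186.5] roll 0.3
```

```bash
python3 -m pendant '[[0.01,[0.083,-0.005,0.187],0],[0.01,[0.083,-0.005,0.187],0],[0.01,[0.083,-0.005,0.187],0],[0.01,[0.083,-0.005,0.187],0],[0.01,[0.083,-0.005,0.187],0]]'; python3 go.py 0.637 0.124 0.185 93.2
python3 - <<'E'
from h import *
S=vision.get_image("scene");T=vision.get_image("top")
for n,d,x,y in(("s",S,270,130),("t",T,180,130)):
    c=d["color"][y:y+130,x:x+150,::-1]
    cv2.imwrite(f"pics/{n}_g4.png",cv2.convertScaleAbs(cv2.resize(c,None,fx=5,fy=5,interpolation=2),alpha=1.6))
E
```

```text
time: 5.38
tcp_pos: [0.6192, 0.1233, 0.2336]
tcp_rot: [0.707, 0.022, -0.022, -0.706]
contact_force: [0.2, -1.1, -0.7]
gripper_width: 0.179
t 5.38 p [0.6192 0.1233 0.2336] yaw 93.56 F [ 0.2 -1.1 -0.7] M [0.01 0.04 0.04] w 15.3 j6 -1.63 tilt [-0.0012 -0.0016 -1.    ]
shift mm [17.9 48.6 -0.3] roll 0.4
```

View pics/s_g4.png

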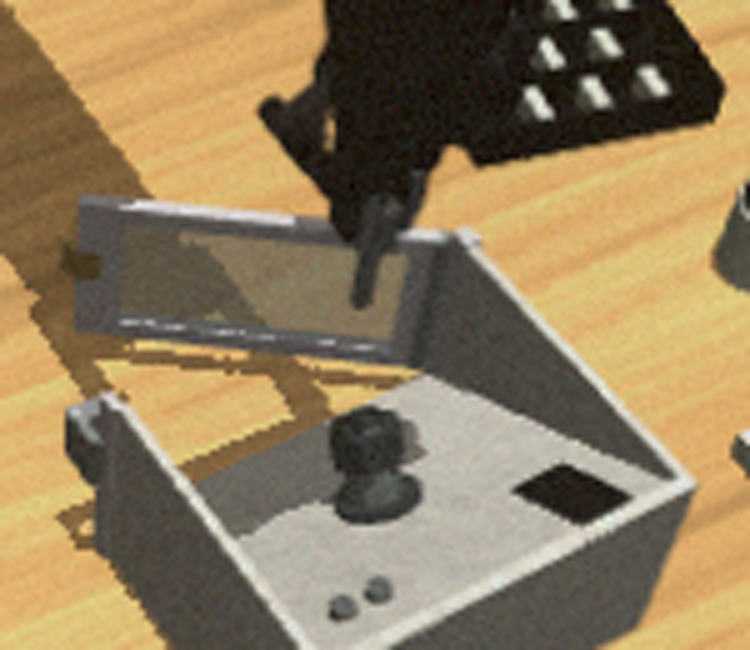

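View pics/t_g4.png

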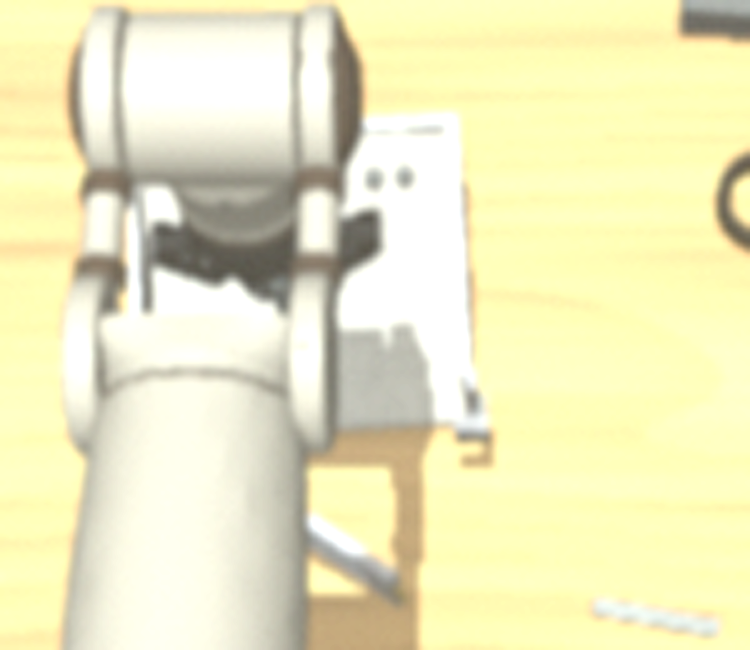

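Run:
```python
from h import *
from go import st
S=vision.get_image("scene")
o,R=st()
t=o["tcp_pos"]
for n,P in (("foot",t+R@[0,.063,0]),("foot bottom+5",t+R@[0,.058,0]),("sleeve base",t+R@[0,.023,0]),("M",[.639,.124,.1024]),("M y+3",[.639,.127,.1024]),("M x+3",[.642,.124,.1024])):
    p=proj(S,[P])[0]; print(n,p,((p-[270,130]+.5)*5-.5).round(0))
c=S["color"][182:236,315:365,::-1]
cv2.imwrite("pics/z4.png",cv2.convertScaleAbs(cv2.resize(c,None,fx=11,fy=11,interpolation=2),alpha=2.2))
```

```text
t 5.47 p [0.6192 0.1216 0.2343] yaw 93.42 F [-0.7 -0.5 -1.7] M [ 0.02  0.01 -0.04] w 15.0 j6 -1.63 tilt [-3.0e-04 -1.8e-03 -1.0e+00]
foot [340.63462953 190.59232034] [355. 305.]
foot bottom+5 [340.90535375 189.15204778] [357. 298.]
sleeve base [342.85472915 178.75567704] [366. 246.]
M [342.35693015 214.79927925] [364. 426.]
M y+3 [343.41240556 214.364431  ] [369. 424.]
M x+3 [343.02019977 215.68282222] [367. 430.]
```

View pics/z4.png

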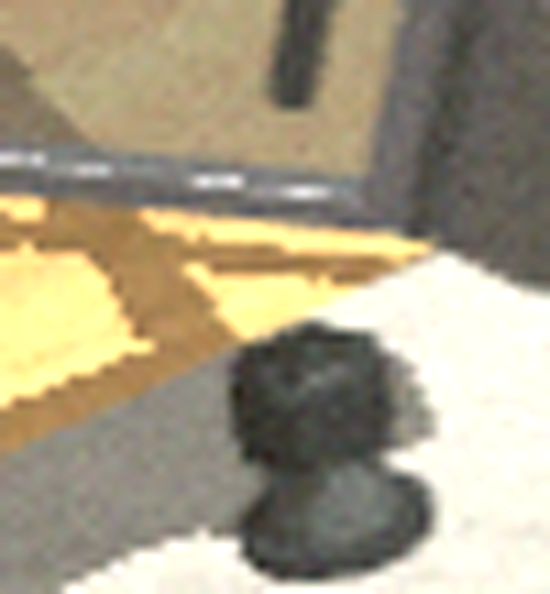

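```bash
python3 go.py 0.638 0.124 0.170 93.2;  python3 -m pendant '[[0.01,[0.019,0,0.002],0.3],[0.01,[0.019,0.03,0.002],0.3],[0.01,[0.019,0.055,0.002],0.3],[0.01,[0.019,0.064,0.002],0.3],[0.01,[0.019,0.064,0.002],0.3]]' 25; python3 go.py 0.638 0.124 0.170 93.2
python3 - <<'E'
from h import *
S=vision.get_image("scene")
c=S["color"][172:236,315:375,::-1]
cv2.imwrite("pics/z5.png",cv2.convertScaleAbs(cv2.resize(c,None,fx=9,fy=9,interpolation=2),alpha=2.2))
E
python3 go.py
```

```text
t 5.53 p [0.6193 0.1215 0.2346] yaw 93.38 F [-0.4 -0.2 -0.5] M [-0.01  0.01  0.03] w 14.9 j6 -1.63 tilt [ 1.0e-04 -1.6e-03 -1.0e+00]
shift mm [18.9 64.6  1.5] roll 0.2
time: 6.15
tcp_pos: [0.6379, 0.1235, 0.1704]
tcp_rot: [0.707, 0.018, -0.019, -0.706]
contact_force: [0.2, 0.0, -0.3]
gripper_width: 0.174
t 6.15 p [0.6379 0.1235 0.1704] yaw 93.01 F [ 0.2  0.  -0.3] M [0.01 0.01 0.04] w 14.8 j6 -1.62 tilt [-7.0e-04 -1.8e-03 -1.0e+00]
shift mm [0.1 0.4 0.5] roll -0.2
t 6.2 p [0.6385 0.1238 0.1715] yaw 93.03 F [-0.1 -0.6 -0.8] M [-0.01 -0.04 -0.01] w 15.1 j6 -1.62 tilt [ 0.0012 -0.0017 -1.    ]
```

View pics/z5.png

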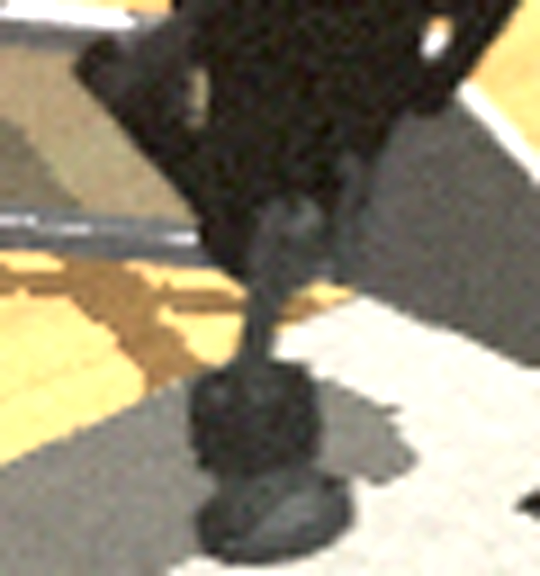

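```bash
python3 -m pendant '[[0.01,[0,0.003,0],0],[0.01,[0,0.005,0],0],[0.01,[0,0.005,0],0]]'; python3 go.py 0.638 0.124 0.160 93.2;python3 -m pendant '[[0.01,[0,0.003,0],0],[0.01,[0,0.003,0],0]]'; python3 go.py 0.638 0.124 0.160 93.2
```

```text
time: 6.58
tcp_pos: [0.6386, 0.1238, 0.1666]
tcp_rot: [0.707, 0.019, -0.018, -0.706]
contact_force: [0.2, -0.7, -1.3]
gripper_width: 0.176
t 6.58 p [0.6386 0.1238 0.1666] yaw 93.04 F [ 0.2 -0.7 -1.3] M [0.04 0.04 0.03] w 15.0 j6 -1.62 tilt [ 0.0014 -0.0017 -1.    ]
shift mm [-0.5  6.6  0.3] roll -0.2
time: 6.82
tcp_pos: [0.6383, 0.1239, 0.1632]
tcp_rot: [0.707, 0.019, -0.019, -0.706]
contact_force: [-0.4, -0.8, -1.0]
gripper_width: 0.174
t 6.83 p [0.6383 0.1239 0.1632] yaw 93.04 F [-0.4 -0.8 -1. ] M [-0.02  0.07 -0.03] w 14.9 j6 -1.62 tilt [ 6.0e-04 -1.7e-03 -1.0e+00]
shift mm [-0.3  3.2  0.2] roll -0.2
```

```bash
for i in 1 ; do python3 -m pendant '[[0.01,[0,0.002,0],0],[0.01,[0,0.002,0],0]]'; done; python3 go.py;  python3 -m pendant '[[0.01,[0,0.002,0],0],[0.01,[0,0.002,0],0]]'; python3 go.py; python3 -m pendant '[[0.01,[0,0.002,0],0],[0.01,[0,0.002,0],0]]'; python3 go.py
```

```text
time: 7.08
tcp_pos: [0.6382, 0.1238, 0.1608]
tcp_rot: [0.707, 0.019, -0.019, -0.706]
contact_force: [0.2, 1.1, -0.5]
gripper_width: 0.177
t 7.08 p [0.6382 0.1238 0.1608] yaw 93.04 F [ 0.2  1.1 -0.5] M [ 0.   -0.   -0.02] w 15.1 j6 -1.62 tilt [ 2.0e-04 -1.7e-03 -1.0e+00]
time: 7.32
tcp_pos: [0.6381, 0.1239, 0.1586]
tcp_rot: [0.707, 0.019, -0.019, -0.706]
contact_force: [-0.0, 0.2, -1.2]
gripper_width: 0.177
t 7.33 p [0.6381 0.1239 0.1586] yaw 93.05 F [-0.   0.2 -1.2] M [-0.05  0.01  0.03] w 15.1 j6 -1.62 tilt [-1.0e-04 -1.7e-03 -1.0e+00]
time: 7.58
tcp_pos: [0.6382, 0.1238, 0.1564]
tcp_rot: [0.707, 0.019, -0.019, -0.706]
contact_force: [1.1, -0.5, -1.7]
gripper_width: 0.174
t 7.58 p [0.6382 0.1238 0.1564] yaw 93.04 F [ 1.1 -0.5 -1.7] M [-0.07 -0.21  0.01] w 14.9 j6 -1.62 tilt [ 4.0e-04 -1.8e-03 -1.0e+00]
```

```bash
python3 -m pendant '[[0.01,[-0.003,0.0002,0],0],[0.01,[-0.006,0.0008,0],0],[0.01,[-0.009,0.0016,0],0],[0.01,[-0.009,0.0016,0],0]]' 20; python3 go.py
```

```text
time: 8.07
tcp_pos: [0.6313, 0.1228, 0.1566]
tcp_rot: [0.708, 0.021, -0.016, -0.706]
contact_force: [5.3, -1.5, 0.4]
gripper_width: 0.174
t 8.07 p [0.6313 0.1228 0.1566] yaw 93.03 F [ 5.3 -1.5  0.4] M [-0.17 -1.2  -0.01] w 14.8 j6 -1.62 tilt [ 0.0067 -0.0024 -1.    ]
```

```bash
python3 -m pendant '[[0.01,[-0.004,0.001,0],0],[0.01,[-0.008,0.0025,0],0],[0.01,[-0.012,0.004,0],0],[0.01,[-0.012,0.004,0],0]]' 20; python3 go.py
python3 - <<'E'
from h import *
S=vision.get_image("scene")
c=S["color"][172:236,305:375,::-1]
cv2.imwrite("pics/z6.png",cv2.convertScaleAbs(cv2.resize(c,None,fx=9,fy=9,interpolation=2),alpha=2.4))
E
python3 go.py
```

```text
time: 8.57
tcp_pos: [0.6218, 0.122, 0.1553]
tcp_rot: [0.708, 0.024, -0.014, -0.706]
contact_force: [4.8, -0.3, 5.7]
gripper_width: 0.176
t 8.57 p [0.6218 0.122  0.1553] yaw 93.02 F [ 4.8 -0.3  5.7] M [-0.01 -1.16 -0.06] w 15.0 j6 -1.62 tilt [ 0.0142 -0.0025 -0.9999]
t 8.62 p [0.6217 0.1221 0.1552] yaw 93.02 F [ 5.9 -0.5  5.8] M [-0.1  -1.12  0.01] w 15.1 j6 -1.62 tilt [ 0.0139 -0.0025 -0.9999]
```

View pics/z6.png

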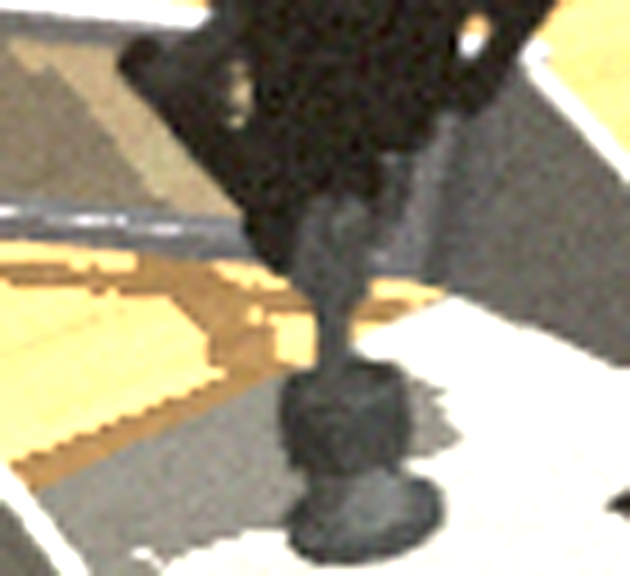

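```bash
python3 -m pendant '[[0.01,[-0.0025,0.0015,0],0],[0.01,[-0.005,0.003,0],0],[0.01,[-0.007,0.005,0],0],[0.01,[-0.008,0.006,0],0]]' 20; python3 go.py;python3 -m pendant '[[0.01,[-0.003,0.002,0],0],[0.01,[-0.004,0.004,0],0],[0.01,[-0.005,0.006,0],0],[0.01,[-0.005,0.006,0],0]]' 20; python3 go.py
```

```text
time: 9.12
tcp_pos: [0.6168, 0.1217, 0.1529]
tcp_rot: [0.708, 0.027, -0.011, -0.706]
contact_force: [4.4, 1.0, 10.9]
gripper_width: 0.178
t 9.12 p [0.6168 0.1217 0.1529] yaw 93.02 F [ 4.4  1.  10.9] M [ 0.08 -1.14 -0.06] w 15.2 j6 -1.62 tilt [ 0.0225 -0.0023 -0.9997]
time: 9.62
tcp_pos: [0.6149, 0.1216, 0.1506]
tcp_rot: [0.708, 0.029, -0.008, -0.706]
contact_force: [3.3, 0.6, 9.7]
gripper_width: 0.179
t 9.62 p [0.6149 0.1216 0.1506] yaw 93.02 F [3.3 0.6 9.7] M [ 0.12 -0.98  0.01] w 15.3 j6 -1.62 tilt [ 0.0307 -0.002  -0.9995]
```

```bash
python3 -m pendant '[[0.01,[-0.002,0.0005,0],0],[0.01,[-0.005,0.001,0],0],[0.01,[-0.007,0.002,0],0],[0.01,[-0.007,0.002,0],0]]' 20; python3 go.py
python3 - <<'E'
from h import *
S=vision.get_image("scene")
c=S["color"][172:236,305:375,::-1]
cv2.imwrite("pics/z7.png",cv2.convertScaleAbs(cv2.resize(c,None,fx=9,fy=9,interpolation=2),alpha=2.8))
E
```

```text
time: 10.12
tcp_pos: [0.6094, 0.1213, 0.1496]
tcp_rot: [0.708, 0.031, -0.006, -0.706]
contact_force: [5.1, 0.3, 2.8]
gripper_width: 0.179
t 10.12 p [0.6094 0.1213 0.1496] yaw 93.01 F [5.1 0.3 2.8] M [ 0.12 -1.15 -0.02] w 15.3 j6 -1.62 tilt [ 0.0348 -0.0016 -0.9994]
```

View pics/z7.png

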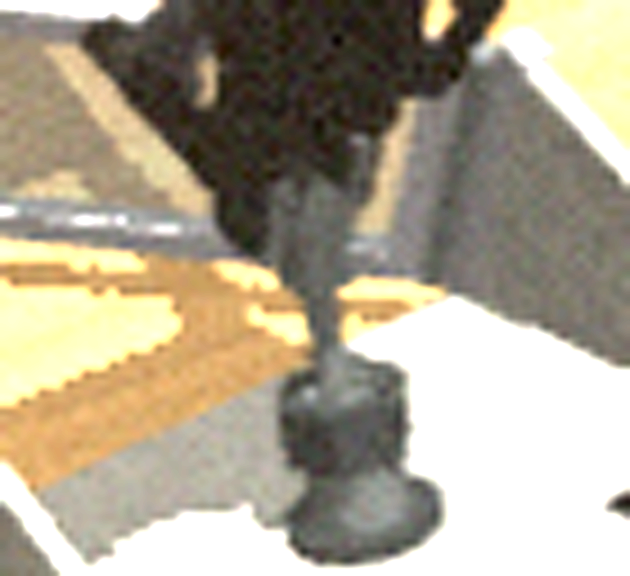

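Run:
```python
from h import *
S=vision.get_image("scene")
a=np.radians(3.2);X=np.array([np.cos(a),np.sin(a),0]);Z=np.array([0,0,1.])
M=np.array([.638,.1235,.1024])
for th in (15,20,25,30,35):
    n=-np.sin(np.radians(th))*X+np.cos(np.radians(th))*Z
    p=proj(S,[M,M+.035*n,M+.06*n]); print(th,((p-[305,172]+.5)*9-.5).round(0).tolist())
```

```text
15 [[337.0, 387.0], [333.0, 284.0], [330.0, 207.0]]
20 [[337.0, 387.0], [326.0, 278.0], [318.0, 198.0]]
25 [[337.0, 387.0], [319.0, 274.0], [307.0, 191.0]]
30 [[337.0, 387.0], [313.0, 271.0], [295.0, 185.0]]
35 [[337.0, 387.0], [306.0, 268.0], [284.0, 181.0]]
```

```bash
python3 -m pendant '[[0.01,[0,0.003,0],0],[0.01,[0.0015,0.006,0],0],[0.01,[0.003,0.009,0],0],[0.01,[0.003,0.009,0],0]]' 25; python3 go.py;python3 -m pendant '[[0.01,[0.0015,0.003,0],0],[0.01,[0.003,0.006,0],0],[0.01,[0.0045,0.009,0],0],[0.01,[0.0045,0.009,0],0]]' ; python3 go.py
```

```text
time: 10.72
tcp_pos: [0.6139, 0.1215, 0.142]
tcp_rot: [0.708, 0.032, -0.005, -0.706]
contact_force: [4.9, 0.6, 3.1]
gripper_width: 0.177
t 10.72 p [0.6139 0.1215 0.142 ] yaw 93.0 F [4.9 0.6 3.1] M [ 0.09 -1.06  0.01] w 15.1 j6 -1.62 tilt [ 0.038  -0.0013 -0.9993]
time: 11.22
tcp_pos: [0.6196, 0.1218, 0.1335]
tcp_rot: [0.707, 0.033, -0.004, -0.706]
contact_force: [5.6, 0.4, 2.2]
gripper_width: 0.175
t 11.22 p [0.6196 0.1218 0.1335] yaw 93.0 F [5.6 0.4 2.2] M [ 0.07 -1.19  0.05] w 14.9 j6 -1.62 tilt [ 0.0402 -0.0011 -0.9992]
```

```bash
python3 -m pendant '[[0.01,[0.0015,0.003,0],0],[0.01,[0.003,0.006,0],0],[0.01,[0.0035,0.007,0],0],[0.01,[0.0035,0.007,0],0]]' ; python3 go.py
python3 - <<'E'
from h import *
S=vision.get_image("scene")
c=S["color"][172:236,305:375,::-1]
cv2.imwrite("pics/z8.png",cv2.convertScaleAbs(cv2.resize(c,None,fx=9,fy=9,interpolation=2),alpha=2.8))
E
python3 go.py
```

```text
time: 11.72
tcp_pos: [0.6236, 0.122, 0.1265]
tcp_rot: [0.707, 0.033, -0.004, -0.706]
contact_force: [3.4, 0.1, 3.2]
gripper_width: 0.176
t 11.72 p [0.6236 0.122  0.1265] yaw 93.0 F [3.4 0.1 3.2] M [ 0.1  -0.99  0.02] w 15.0 j6 -1.62 tilt [ 0.0407 -0.0011 -0.9992]
t 11.78 p [0.6236 0.122  0.1265] yaw 93.0 F [ 3.2 -0.1  3.8] M [ 0.1  -0.97  0.02] w 14.8 j6 -1.62 tilt [ 0.0407 -0.001  -0.9992]
```

View pics/z8.png

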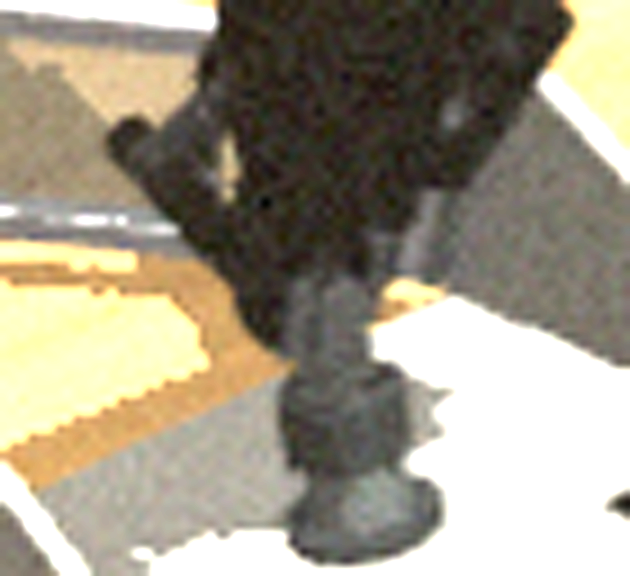

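```bash
python3 -m pendant '[[0.01,[0.001,0.002,0],0],[0.01,[0.0015,0.003,0],0],[0.01,[0.0015,0.003,0],0]]' ; python3 go.py; python3 -m pendant '[[0.01,[0.001,0.002,0],0],[0.01,[0.0015,0.003,0],0],[0.01,[0.0015,0.003,0],0]]' ; python3 go.py
```

```text
time: 12.15
tcp_pos: [0.625, 0.1221, 0.1242]
tcp_rot: [0.708, 0.033, -0.004, -0.706]
contact_force: [-0.5, 0.6, 8.4]
gripper_width: 0.178
t 12.15 p [0.625  0.1221 0.1242] yaw 93.0 F [-0.5  0.6  8.4] M [ 0.06 -0.43 -0.05] w 15.2 j6 -1.62 tilt [ 0.04   -0.0012 -0.9992]
time: 12.52
tcp_pos: [0.6257, 0.1222, 0.124]
tcp_rot: [0.708, 0.032, -0.006, -0.706]
contact_force: [-10.0, -0.7, 22.3]
gripper_width: 0.176
t 12.53 p [0.6257 0.1222 0.124 ] yaw 93.04 F [-10.   -0.7  22.3] M [-0.14  1.13 -0.02] w 15.0 j6 -1.62 tilt [ 0.0371 -0.0019 -0.9993]
```

```bash
python3 -m pendant '[[0.04,[0,0,0],0],[0.04,[0,0,0],0],[0.04,[0,0,0],0]]' ; python3 go.py; python3 -m pendant '[[0.04,[-0.005,-0.04,0],0],[0.04,[-0.005,-0.09,0],0],[0.04,[-0.06,-0.13,0],0],[0.04,[-0.08,-0.13,0],0]]' ; python3 go.py
python3 - <<'E'
from h import *
S=vision.get_image("scene")
c=S["color"][172:236,305:375,::-1]
cv2.imwrite("pics/z9.png",cv2.convertScaleAbs(cv2.resize(c,None,fx=9,fy=9,interpolation=2),alpha=2.8))
E
```

```text
time: 12.9
tcp_pos: [0.6244, 0.1222, 0.1225]
tcp_rot: [0.708, 0.031, -0.007, -0.706]
contact_force: [0.3, -0.9, -0.1]
gripper_width: 0.467
t 12.9 p [0.6244 0.1222 0.1225] yaw 93.04 F [ 0.3 -0.9 -0.1] M [-0.01 -0.03  0.02] w 39.9 j6 -1.62 tilt [ 0.0337 -0.002  -0.9994]
time: 13.4
tcp_pos: [0.54, 0.1182, 0.2526]
tcp_rot: [0.708, 0.032, -0.005, -0.706]
contact_force: [0.5, 0.0, -0.9]
gripper_width: 0.47
t 13.4 p [0.54   0.1182 0.2526] yaw 93.05 F [ 0.5  0.  -0.9] M [ 0.02  0.07 -0.06] w 40.2 j6 -1.63 tilt [ 0.0379 -0.0019 -0.9993]
```

View pics/z9.png

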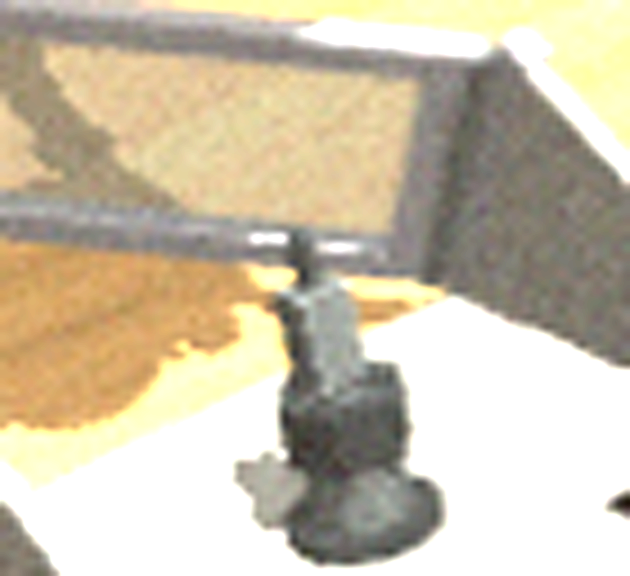

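Run:
```python
from h import *
T=vision.get_image("top")
c=T["color"][150:220,200:290,::-1]
cv2.imwrite("pics/t9.png",cv2.convertScaleAbs(cv2.resize(c,None,fx=8,fy=8,interpolation=2),alpha=1.0))
a=np.radians(3.2);X=np.array([np.cos(a),np.sin(a),0]);Z=np.array([0,0,1.])
M=np.array([.638,.1235,.1024]);n=-.5*X+.866*Z
p=proj(T,[M,M+.002*n,M+.030*n,M+.047*n]);print(((p-[200,150]+.5)*8-.5).round(0).tolist())
```

```text
[[320.0, 330.0], [320.0, 331.0], [315.0, 349.0], [313.0, 359.0]]
```

View pics/t9.png

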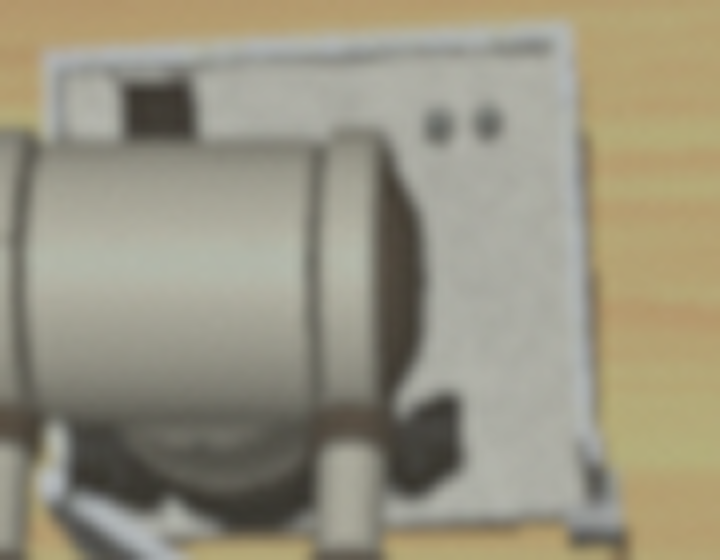

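```bash
python3 -m pendant '[[0.04,[-0.03,-0.0,-0.22],0],[0.04,[-0.03,-0.0,-0.22],0],[0.04,[-0.03,0,-0.22],0],[0.04,[-0.03,0,-0.22],0]]' ; python3 go.py
python3 - <<'E'
from h import *
T=vision.get_image("top");S=vision.get_image("scene")
cv2.imwrite("pics/Sfull.png",S["color"][:,:,::-1]);cv2.imwrite("pics/Tfull.png",T["color"][:,:,::-1])
c=T["color"][170:215,225:270,::-1]
cv2.imwrite("pics/t10.png",cv2.convertScaleAbs(cv2.resize(c,None,fx=13,fy=13,interpolation=2),alpha=1.2))
c=S["color"][190:240,320:370,::-1]
cv2.imwrite("pics/s10.png",cv2.convertScaleAbs(cv2.resize(c,None,fx=12,fy=12,interpolation=2),alpha=3))
E
```

```text
time: 14.0
tcp_pos: [0.5202, -0.1059, 0.2487]
tcp_rot: [0.708, 0.029, -0.007, -0.706]
contact_force: [-0.0, 0.8, -1.5]
gripper_width: 0.469
t 14.0 p [ 0.5202 -0.1059  0.2487] yaw 92.91 F [-0.   0.8 -1.5] M [0.02 0.04 0.01] w 40.1 j6 -2.06 tilt [ 0.0316 -0.0017 -0.9995]
```

View pics/t10.png

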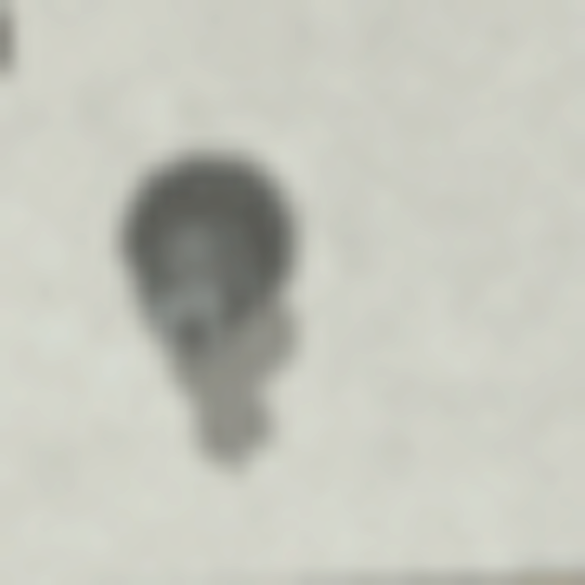

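View pics/s10.png

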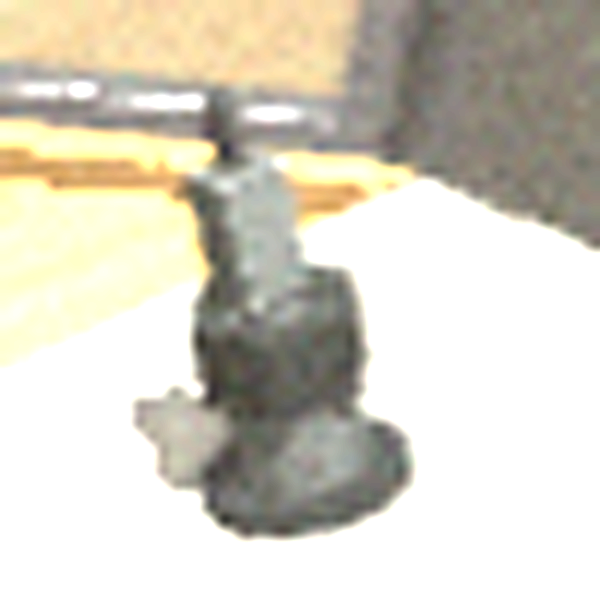

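Run:
```python
from h import *
np.set_printoptions(precision=4,suppress=True)
T=vision.get_image("top");S=vision.get_image("scene")
print("tip",tri(S,uncrop([(213,98)],(320,190),12),T,uncrop([(192,345)],(225,170),13)))
print("tip",tri(S,uncrop([(213,94)],(320,190),12),T,uncrop([(192,350)],(225,170),13)))
print("sleeve top",tri(S,uncrop([(235,172)],(320,190),12),T,uncrop([(190,305)],(225,170),13)))
```

```text
tip [[0.6112 0.1212 0.1377 0.0013]]
tip [[0.6102 0.1215 0.1376 0.002 ]]
sleeve top [[0.6233 0.1217 0.1279 0.0012]]
```

```bash
python3 go.py 0.6425 0.1225 0.240 118.2; python3 -m pendant '[[0.056,[0.11,0.004,0.06],-9],[0.056,[0.11,0.004,0.12],-18],[0.056,[0.11,0.004,0.18],-25],[0.056,[0.11,0.004,0.235],-25],[0.056,[0.11,0.004,0.235],-25]]' ; python3 go.py 0.6425 0.1225 0.19 118.2
```

```text
t 14.2 p [ 0.5205 -0.1033  0.2488] yaw 92.97 F [-0.1  1.4 -0. ] M [-0.05  0.01 -0.01] w 40.3 j6 -2.06 tilt [ 3.160e-02 -7.000e-04 -9.995e-01]
shift mm [133.2  12.5 219.2] roll -25.2
time: 14.82
tcp_pos: [0.6175, 0.1423, 0.2468]
tcp_rot: [0.688, 0.183, -0.162, -0.683]
contact_force: [0.5, 0.2, 0.3]
gripper_width: 0.654
t 14.82 p [0.6175 0.1423 0.2468] yaw 118.26 F [0.5 0.2 0.3] M [-0.01  0.02  0.04] w 55.9 j6 -2.03 tilt [ 3.030e-02  4.000e-04 -9.995e-01]
shift mm [ 11.1  57.5 -28.5] roll 0.1
```

```bash
python3 -m pendant '[[0.056,[0.011,0.02,-0.0285],0],[0.056,[0.011,0.057,-0.0285],0],[0.056,[0.011,0.057,-0.0285],0]]' ; python3 go.py 0.6425 0.1225 0.098 118.2
```

```text
time: 15.2
tcp_pos: [0.6396, 0.124, 0.1859]
tcp_rot: [0.687, 0.181, -0.166, -0.684]
contact_force: [0.3, -0.5, -0.8]
gripper_width: 0.656
t 15.2 p [0.6396 0.124  0.1859] yaw 118.37 F [ 0.3 -0.5 -0.8] M [-0.08 -0.01 -0.02] w 56.0 j6 -2.06 tilt [ 2.140e-02  6.000e-04 -9.998e-01]
shift mm [ 0.2 88.  -1.8] roll 0.2
```

```bash
python3 -m pendant '[[0.056,[0,0.03,-0.002],0],[0.056,[0,0.06,-0.002],0],[0.056,[0,0.08,-0.002],0],[0.056,[0,0.088,-0.002],0],[0.056,[0,0.088,-0.002],0]]' ; python3 go.py 0.6425 0.1225 0.098 118.2
python3 - <<'E'
from h import *
S=vision.get_image("scene")
c=S["color"][172:236,305:375,::-1]
cv2.imwrite("pics/z11.png",cv2.convertScaleAbs(cv2.resize(c,None,fx=9,fy=9,interpolation=2),alpha=2.8))
E
```

```text
time: 15.82
tcp_pos: [0.6427, 0.1225, 0.0985]
tcp_rot: [0.687, 0.181, -0.166, -0.684]
contact_force: [0.2, 0.1, 0.1]
gripper_width: 0.658
t 15.82 p [0.6427 0.1225 0.0985] yaw 118.38 F [0.2 0.1 0.1] M [ 0.04 -0.02  0.01] w 56.2 j6 -2.06 tilt [ 2.190e-02  7.000e-04 -9.998e-01]
shift mm [-0.2  0.5  0.1] roll 0.2
```

View pics/z11.png

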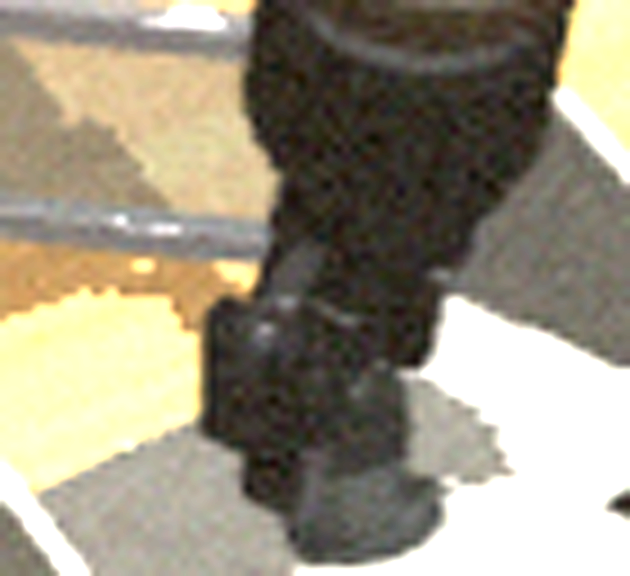

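```bash
python3 -m pendant '[[0.02,[0,0,0],0],[0.02,[0,0,0],0],[0.02,[0,0,0],0],[0.02,[0,0,0],0]]' 60; python3 go.py
```

```text
time: 16.38
tcp_pos: [0.644, 0.1227, 0.1013]
tcp_rot: [0.687, 0.182, -0.164, -0.684]
contact_force: [-3.0, 0.6, 6.0]
gripper_width: 0.373
t 16.38 p [0.644  0.1227 0.1013] yaw 118.34 F [-3.   0.6  6. ] M [-0.03  0.33 -0.29] w 31.9 j6 -2.06 tilt [ 0.0254  0.0012 -0.9997]
```

```bash
python3 -m pendant '[[0.02,[0,0,0],0],[0.02,[0,0,0],6],[0.02,[0,0,0],12],[0.02,[0,0,0],18],[0.02,[0,0,0],18]]' 100; python3 go.py
```

```text
time: 17.0
tcp_pos: [0.6435, 0.1232, 0.1015]
tcp_rot: [-0.704, -0.073, 0.056, 0.704]
contact_force: [-4.5, 1.4, 3.1]
gripper_width: 0.344
t 17.0 p [0.6435 0.1232 0.1015] yaw 100.42 F [-4.5  1.4  3.1] M [1.04 0.77 0.17] w 29.4 j6 -1.75 tilt [ 0.0241  0.0023 -0.9997]
```

```bash
python3 -m pendant '[[0.02,[0,0,0],8],[0.02,[0,0,0],16],[0.02,[0,0,0],24],[0.02,[0,0,0],30],[0.02,[0,0,0],30]]'; python3 go.py; python3 -m pendant '[[0.02,[0,0,0],5],[0.02,[0,0,0],8],[0.02,[0,0,0],8]]'; python3 go.py
python3 - <<'E'
from h import *
S=vision.get_image("scene")
c=S["color"][172:236,305:375,::-1]
cv2.imwrite("pics/z12.png",cv2.convertScaleAbs(cv2.resize(c,None,fx=9,fy=9,interpolation=2),alpha=2.8))
E
```

```text
time: 17.62
tcp_pos: [0.6427, 0.1243, 0.1035]
tcp_rot: [-0.694, 0.112, -0.126, 0.7]
contact_force: [-13.5, -1.0, 14.1]
gripper_width: 0.342
t 17.62 p [0.6427 0.1243 0.1035] yaw 70.63 F [-13.5  -1.   14.1] M [2.18 1.26 1.21] w 29.2 j6 -1.23 tilt [ 0.0221  0.0045 -0.9997]
time: 18.0
tcp_pos: [0.6424, 0.1246, 0.1044]
tcp_rot: [-0.684, 0.159, -0.173, 0.691]
contact_force: [-8.4, -3.4, 6.4]
gripper_width: 0.346
t 18.0 p [0.6424 0.1246 0.1044] yaw 62.88 F [-8.4 -3.4  6.4] M [1.92 0.37 1.52] w 29.5 j6 -1.09 tilt [ 0.0215  0.0054 -0.9998]
```

View pics/z12.png

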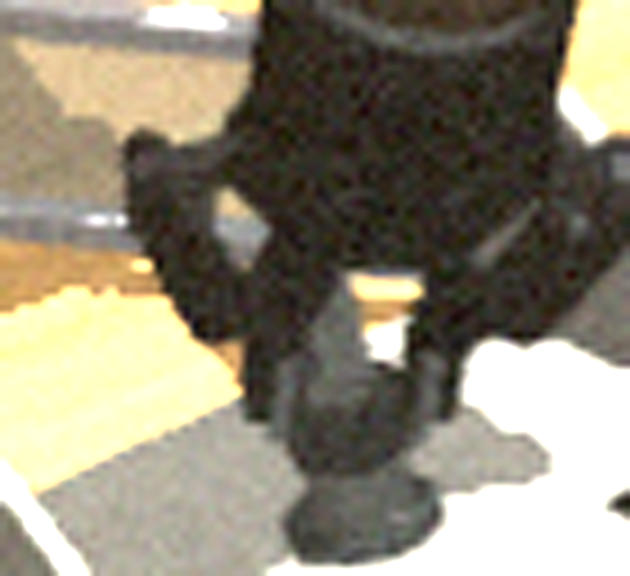

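```bash
python3 -m pendant '[[0.056,[0,0,0],0],[0.056,[0,0,0],0],[0.056,[0,0,0],0]]'; python3 go.py 0.646 0.1225 0.100 122.2
```

```text
time: 18.42
tcp_pos: [0.6427, 0.1244, 0.1044]
tcp_rot: [-0.684, 0.158, -0.173, 0.691]
contact_force: [-0.0, 0.0, -0.4]
gripper_width: 0.656
t 18.43 p [0.6427 0.1244 0.1044] yaw 62.9 F [-0.   0.  -0.4] M [-0.    0.05 -0.01] w 56.0 j6 -1.1 tilt [ 0.0222  0.0053 -0.9997]
shift mm [ 3.7  4.5 -0.3] roll -59.3
```

```bash
python3 -m pendant '[[0.056,[0.003,0,0],-10],[0.056,[0.003,0,0],-20],[0.056,[0.003,0,0],-30],[0.056,[0.003,0,0],-40],[0.056,[0.003,0,0],-50]]'; python3 go.py 0.646 0.1225 0.100 122.2
```

```text
time: 19.05
tcp_pos: [0.6455, 0.123, 0.1044]
tcp_rot: [-0.692, -0.151, 0.134, 0.693]
contact_force: [0.2, 0.2, -0.4]
gripper_width: 0.652
t 19.05 p [0.6455 0.123  0.1044] yaw 113.24 F [ 0.2  0.2 -0.4] M [-0.06 -0.01  0.06] w 55.7 j6 -1.98 tilt [ 0.0224  0.0052 -0.9997]
shift mm [ 0.1  4.4 -0.6] roll -9.0
```

```bash
python3 -m pendant '[[0.056,[0,0.0045,-0.0005],-9],[0.056,[0,0.0045,-0.0005],-9],[0.02,[0,0.0045,-0.0005],-9],[0.02,[0,0.0045,-0.0005],-9],[0.02,[0,0.0045,-0.0005],-9]]' 70; python3 go.py 0.646 0.1225 0.100 122.2;  python3 -m pendant '[[0.02,[0,0,0],0],[0.02,[0,0,0],0]]' 110; python3 go.py
```

```text
time: 19.68
tcp_pos: [0.6454, 0.1234, 0.1008]
tcp_rot: [0.679, 0.204, -0.188, -0.679]
contact_force: [-4.9, 2.7, 4.9]
gripper_width: 0.376
t 19.68 p [0.6454 0.1234 0.1008] yaw 122.18 F [-4.9  2.7  4.9] M [0.23 0.66 0.19] w 32.1 j6 -2.13 tilt [ 0.0215  0.006  -0.9998]
shift mm [-0.   0.8 -1.1] roll -0.0
time: 19.92
tcp_pos: [0.6454, 0.1235, 0.1011]
tcp_rot: [0.679, 0.204, -0.188, -0.679]
contact_force: [-2.9, 0.9, 3.7]
gripper_width: 0.358
t 19.93 p [0.6454 0.1235 0.1011] yaw 122.15 F [-2.9  0.9  3.7] M [-0.18  0.3   0.15] w 30.5 j6 -2.13 tilt [ 0.0214  0.0059 -0.9998]
```

```bash
python3 -m pendant '[[0.02,[0,0,0],4],[0.02,[0,0,0],8],[0.02,[0,0,0],12],[0.02,[0,0,0],12]]' 110; python3 go.py; python3 -m pendant '[[0.02,[0,0,0],3],[0.02,[0,0,0],5],[0.02,[0,0,0],5]]'; python3 go.py
```

```text
time: 20.42
tcp_pos: [0.6449, 0.1232, 0.103]
tcp_rot: [-0.696, -0.13, 0.116, 0.697]
contact_force: [-10.3, -0.5, 12.5]
gripper_width: 0.349
t 20.43 p [0.6449 0.1232 0.103 ] yaw 110.08 F [-10.3  -0.5  12.5] M [-0.63  1.32 -0.23] w 29.8 j6 -1.92 tilt [ 0.0198  0.005  -0.9998]
time: 20.8
tcp_pos: [0.6448, 0.1236, 0.1031]
tcp_rot: [-0.7, -0.1, 0.086, 0.702]
contact_force: [-3.7, -0.2, 3.8]
gripper_width: 0.35
t 20.8 p [0.6448 0.1236 0.1031] yaw 105.11 F [-3.7 -0.2  3.8] M [1.11 0.36 0.65] w 29.9 j6 -1.83 tilt [ 0.0195  0.0059 -0.9998]
```

```bash
python3 -m pendant '[[0.02,[0,0,0],2],[0.02,[0,0,0],4],[0.02,[0,0,0],4]]'; python3 go.py;python3 go.py; python3 -m pendant '[[0.056,[0,0,0],0],[0.056,[0,0,0],0],[0.056,[0,0,0],0]]'; python3 go.py
```

```text
time: 21.18
tcp_pos: [0.6444, 0.1233, 0.1038]
tcp_rot: [-0.703, -0.074, 0.061, 0.705]
contact_force: [-6.8, -0.6, 7.0]
gripper_width: 0.346
t 21.18 p [0.6444 0.1233 0.1038] yaw 101.0 F [-6.8 -0.6  7. ] M [0.32 0.88 0.36] w 29.6 j6 -1.76 tilt [ 0.0182  0.0051 -0.9998]
t 21.18 p [0.6444 0.1233 0.1038] yaw 101.0 F [-6.8 -0.6  7. ] M [0.32 0.88 0.36] w 29.6 j6 -1.76 tilt [ 0.0182  0.0051 -0.9998]
time: 21.55
tcp_pos: [0.6448, 0.1231, 0.1039]
tcp_rot: [-0.703, -0.074, 0.061, 0.705]
contact_force: [0.2, 0.6, 0.7]
gripper_width: 0.655
t 21.55 p [0.6448 0.1231 0.1039] yaw 100.96 F [0.2 0.6 0.7] M [ 0.    0.   -0.01] w 55.9 j6 -1.76 tilt [ 0.0189  0.0049 -0.9998]
```

```bash
python3 -m pendant '[[0.056,[0,0.003,0],0],[0.02,[0,0.003,0],0],[0.02,[0,0.003,0],0],[0.02,[0,0.003,0],0]]' 80; python3 go.py; python3 -m pendant '[[0.02,[0,0,0],3],[0.02,[0,0,0],3]]'; python3 go.py; python3 -m pendant '[[0.02,[0,0,0],3],[0.02,[0,0,0],3]]'; python3 go.py
```

```text
time: 22.05
tcp_pos: [0.6447, 0.1231, 0.1011]
tcp_rot: [-0.703, -0.074, 0.061, 0.705]
contact_force: [-2.1, -0.1, 2.4]
gripper_width: 0.36
t 22.05 p [0.6447 0.1231 0.1011] yaw 100.98 F [-2.1 -0.1  2.4] M [-0.26  0.38  0.19] w 30.7 j6 -1.76 tilt [ 0.0185  0.0045 -0.9998]
time: 22.3
tcp_pos: [0.6447, 0.1234, 0.1011]
tcp_rot: [-0.704, -0.056, 0.043, 0.707]
contact_force: [-2.0, -0.6, 1.2]
gripper_width: 0.363
t 22.3 p [0.6447 0.1234 0.1011] yaw 98.04 F [-2.  -0.6  1.2] M [0.7  0.12 0.46] w 31.0 j6 -1.71 tilt [ 0.0187  0.0052 -0.9998]
time: 22.55
tcp_pos: [0.6444, 0.1233, 0.1016]
tcp_rot: [-0.705, -0.038, 0.025, 0.708]
contact_force: [-5.2, -0.7, 5.0]
gripper_width: 0.362
t 22.55 p [0.6444 0.1233 0.1016] yaw 95.12 F [-5.2 -0.7  5. ] M [0.33 0.55 0.48] w 31.0 j6 -1.66 tilt [ 0.0179  0.0051 -0.9998]
```

```bash
python3 -m pendant '[[0.02,[0,0,0],3],[0.02,[0,0,0],3]]'; python3 go.py; python3 -m pendant '[[0.02,[0,0,0],3],[0.02,[0,0,0],3]]'; python3 go.py
```

```text
time: 22.8
tcp_pos: [0.6444, 0.1236, 0.1016]
tcp_rot: [-0.705, -0.02, 0.007, 0.709]
contact_force: [-3.7, -0.2, 2.5]
gripper_width: 0.361
t 22.8 p [0.6444 0.1236 0.1016] yaw 92.23 F [-3.7 -0.2  2.5] M [1.18 0.15 0.92] w 30.8 j6 -1.61 tilt [ 0.0179  0.0058 -0.9998]
time: 23.05
tcp_pos: [0.6442, 0.1235, 0.1021]
tcp_rot: [-0.705, -0.002, -0.01, 0.709]
contact_force: [-4.9, -1.8, 5.0]
gripper_width: 0.361
t 23.05 p [0.6442 0.1235 0.1021] yaw 89.34 F [-4.9 -1.8  5. ] M [0.9  0.53 0.86] w 30.8 j6 -1.56 tilt [ 0.0173  0.0059 -0.9998]
```

```bash
python3 -m pendant '[[0.02,[0,0,0],4],[0.02,[0,0,0],4]]'; python3 go.py; python3 -m pendant '[[0.02,[0,0,0],4],[0.02,[0,0,0],4]]'; python3 go.py
python3 - <<'E'
from h import *
S=vision.get_image("scene")
c=S["color"][172:236,305:375,::-1]
cv2.imwrite("pics/z13.png",cv2.convertScaleAbs(cv2.resize(c,None,fx=9,fy=9,interpolation=2),alpha=2.8))
E
```

```text
time: 23.3
tcp_pos: [0.6433, 0.1234, 0.1024]
tcp_rot: [-0.705, 0.022, -0.033, 0.708]
contact_force: [-6.0, -0.8, 7.0]
gripper_width: 0.362
t 23.3 p [0.6433 0.1234 0.1024] yaw 85.55 F [-6.  -0.8  7. ] M [0.21 1.   1.27] w 30.9 j6 -1.49 tilt [ 0.0149  0.0046 -0.9999]
time: 23.55
tcp_pos: [0.6418, 0.1235, 0.1027]
tcp_rot: [-0.704, 0.048, -0.055, 0.707]
contact_force: [-8.0, 0.1, 7.7]
gripper_width: 0.358
t 23.55 p [0.6418 0.1235 0.1027] yaw 81.64 F [-8.   0.1  7.7] M [0.04 1.5  0.32] w 30.6 j6 -1.42 tilt [ 0.0107  0.0039 -0.9999]
```

View pics/z13.png

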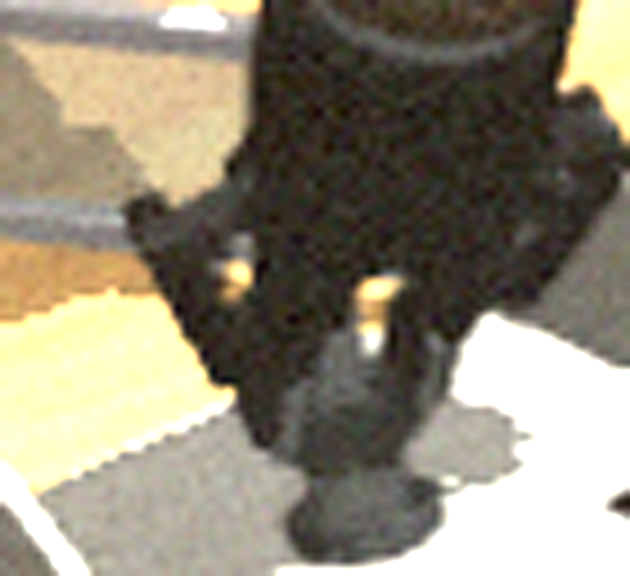

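```bash
python3 -m pendant '[[0.05,[0,0,0],0],[0.05,[0,0,0],0],[0.05,[0,-0.01,0],-6],[0.05,[0,-0.025,0],-11],[0.05,[0,-0.025,0],-11]]'; python3 go.py 0.625 0.1228 0.127 93.2
```

```text
time: 24.22
tcp_pos: [0.6429, 0.1233, 0.1292]
tcp_rot: [-0.706, -0.021, 0.011, 0.708]
contact_force: [-0.2, -0.1, 0.2]
gripper_width: 0.585
t 24.23 p [0.6429 0.1233 0.1292] yaw 92.59 F [-0.2 -0.1  0.2] M [-0.01  0.06  0.03] w 50.0 j6 -1.61 tilt [ 0.0144  0.004  -0.9999]
shift mm [-17.9   1.9   0.3] roll -0.6
```

```bash
python3 -m pendant '[[0.05,[-0.018,0.002,0],-0.6],[0.05,[-0.018,0.002,0],-0.6],[0.01,[-0.018,0.002,0],-0.6],[0.01,[-0.018,0.002,0],-0.6],[0.01,[-0.018,0.002,0],-0.6]]' 25; python3 go.py; python3 -m pendant '[[0.01,[0,0,0],0],[0.01,[0,0,0],0]]'; python3 go.py
```

```text
time: 24.85
tcp_pos: [0.6255, 0.1222, 0.127]
tcp_rot: [-0.706, -0.025, 0.014, 0.708]
contact_force: [0.6, -0.2, 0.3]
gripper_width: 0.177
t 24.85 p [0.6255 0.1222 0.127 ] yaw 93.17 F [ 0.6 -0.2  0.3] M [-0.15 -0.16 -0.07] w 15.2 j6 -1.63 tilt [ 0.0151  0.0035 -0.9999]
time: 25.1
tcp_pos: [0.6255, 0.1222, 0.1269]
tcp_rot: [-0.706, -0.025, 0.014, 0.708]
contact_force: [-0.5, -1.2, 0.0]
gripper_width: 0.175
t 25.1 p [0.6255 0.1222 0.1269] yaw 93.16 F [-0.5 -1.2  0. ] M [-0.14  0.02 -0.05] w 15.0 j6 -1.63 tilt [ 0.0149  0.0035 -0.9999]
```

```bash
python3 -m pendant '[[0.01,[0,0,0.0015],0],[0.01,[0,0,0.0025],0],[0.01,[0,0,0.0025],0]]'; python3 go.py; python3 -m pendant '[[0.01,[0,0,-0.0025],0],[0.01,[0,0,-0.005],0],[0.01,[0,0,-0.005],0]]'; python3 go.py
```

```text
time: 25.48
tcp_pos: [0.6255, 0.1227, 0.127]
tcp_rot: [0.707, 0.025, -0.014, -0.707]
contact_force: [-0.7, -7.7, 0.9]
gripper_width: 0.178
t 25.48 p [0.6255 0.1227 0.127 ] yaw 93.15 F [-0.7 -7.7  0.9] M [-1.4   0.15 -0.12] w 15.2 j6 -1.62 tilt [ 1.490e-02 -2.000e-04 -9.999e-01]
time: 25.85
tcp_pos: [0.6254, 0.1213, 0.1269]
tcp_rot: [-0.705, -0.025, 0.014, 0.709]
contact_force: [0.2, 10.2, 0.4]
gripper_width: 0.179
t 25.85 p [0.6254 0.1213 0.1269] yaw 93.17 F [ 0.2 10.2  0.4] M [1.87 0.03 0.08] w 15.3 j6 -1.63 tilt [ 0.0148  0.0064 -0.9999]
```

```bash
python3 -m pendant '[[0.05,[0,0,0.002],0],[0.05,[0,0,0.002],0],[0.05,[0,-0.002,0.002],0],[0.05,[0.018,-0.002,0.001],6],[0.05,[0.018,-0.002,0.001],6]]'; python3 go.py 0.6445 0.1228 0.097 86
```

```text
time: 26.48
tcp_pos: [0.6441, 0.1228, 0.1296]
tcp_rot: [-0.705, 0.012, -0.023, 0.709]
contact_force: [-0.9, 0.6, -0.4]
gripper_width: 0.589
t 26.48 p [0.6441 0.1228 0.1296] yaw 87.2 F [-0.9  0.6 -0.4] M [ 0.03  0.04 -0.  ] w 50.3 j6 -1.52 tilt [ 0.016   0.0062 -0.9999]
shift mm [-0.2 32.6 -0.2] roll 1.2
```

```bash
python3 -m pendant '[[0.05,[0,0.02,0],0.5],[0.05,[0,0.032,0],0.5],[0.05,[0,0.033,0],0.5],[0.05,[0,0.033,0],0.5]]'; python3 go.py; python3 -m pendant '[[0.02,[0,0,0],0],[0.02,[0,0,0],0],[0.02,[0,0,0],0]]' 80; python3 go.py
```

```text
time: 26.98
tcp_pos: [0.6445, 0.1231, 0.0964]
tcp_rot: [-0.704, 0.015, -0.026, 0.709]
contact_force: [-0.2, 0.4, 1.1]
gripper_width: 0.585
t 26.98 p [0.6445 0.1231 0.0964] yaw 86.72 F [-0.2  0.4  1.1] M [-0.02 -0.02  0.05] w 50.0 j6 -1.51 tilt [ 0.0156  0.0062 -0.9999]
time: 27.35
tcp_pos: [0.6449, 0.1231, 0.0976]
tcp_rot: [-0.705, 0.014, -0.026, 0.709]
contact_force: [-2.3, -0.2, 5.4]
gripper_width: 0.37
t 27.35 p [0.6449 0.1231 0.0976] yaw 86.8 F [-2.3 -0.2  5.4] M [-0.22  0.46  0.64] w 31.6 j6 -1.51 tilt [ 0.0168  0.0057 -0.9998]
```

```bash
python3 -m pendant '[[0.02,[0,0,0],4],[0.02,[0,0,0],8],[0.02,[0,0,0],8]]' 80; python3 go.py;  python3 -m pendant '[[0.02,[0,0,0],4],[0.02,[0,0,0],8],[0.02,[0,0,0],8]]' 80; python3 go.py
```

```text
time: 27.72
tcp_pos: [0.6435, 0.1235, 0.0978]
tcp_rot: [-0.702, 0.062, -0.071, 0.706]
contact_force: [-6.2, -0.2, 6.4]
gripper_width: 0.37
t 27.73 p [0.6435 0.1235 0.0978] yaw 79.16 F [-6.2 -0.2  6.4] M [-0.1   1.1   2.57] w 31.6 j6 -1.38 tilt [ 0.0135  0.0041 -0.9999]
time: 28.1
tcp_pos: [0.6395, 0.1247, 0.0976]
tcp_rot: [-0.695, 0.115, -0.117, 0.7]
contact_force: [-16.6, 1.8, 12.0]
gripper_width: 0.371
t 28.1 p [0.6395 0.1247 0.0976] yaw 71.11 F [-16.6   1.8  12. ] M [ 0.16  2.65 -0.31] w 31.7 j6 -1.24 tilt [ 0.0029  0.0054 -1.    ]
```

```bash
python3 -m pendant '[[0.05,[0,0,0],0],[0.05,[0,0,0],0],[0.05,[0.003,0,-0.001],-10],[0.05,[0.004,0,-0.002],-20],[0.05,[0.004,0,-0.002],-27]]' 20; python3 go.py 0.644 0.1228 0.097 97.8; python3 -m pendant '[[0.05,[0,0,0],0],[0.02,[0,0,0],0],[0.02,[0,0,0],0],[0.02,[0,0,0],0],[0.02,[0,0,0],0]]' 20; python3 go.py
```

```text
time: 28.72
tcp_pos: [0.6433, 0.1212, 0.0978]
tcp_rot: [-0.703, -0.053, 0.05, 0.707]
contact_force: [-1.2, -0.2, -1.1]
gripper_width: 0.587
t 28.73 p [0.6433 0.1212 0.0978] yaw 98.32 F [-1.2 -0.2 -1.1] M [-0.   -0.02  0.07] w 50.1 j6 -1.72 tilt [ 0.0044  0.0054 -1.    ]
shift mm [0.9 0.8 1.5] roll 0.5
time: 29.35
tcp_pos: [0.6435, 0.1227, 0.0985]
tcp_rot: [-0.703, -0.053, 0.049, 0.708]
contact_force: [-0.7, 5.8, 2.1]
gripper_width: 0.375
t 29.35 p [0.6435 0.1227 0.0985] yaw 98.25 F [-0.7  5.8  2.1] M [0.63 0.19 0.05] w 32.0 j6 -1.72 tilt [ 0.005   0.0077 -1.    ]
```

```bash
python3 -m pendant '[[0.05,[0,0,0],0],[0.05,[0,0,0],0],[0.05,[0,0,0],9],[0.05,[0,0,0],18],[0.05,[0,0,0],18]]' 20; python3 -m pendant '[[0.02,[0,0,0],0],[0.02,[0,0,0],0],[0.02,[0,0,0],0],[0.02,[0,0,0],0]]' 20; python3 go.py
```

```text
time: 29.98
tcp_pos: [0.6435, 0.1224, 0.0984]
tcp_rot: [-0.702, 0.058, -0.061, 0.707]
contact_force: [0.1, 0.1, 0.6]
gripper_width: 0.584
time: 30.48
tcp_pos: [0.6436, 0.1231, 0.0988]
tcp_rot: [-0.701, 0.058, -0.061, 0.708]
contact_force: [-1.1, 6.2, 3.9]
gripper_width: 0.414
t 30.48 p [0.6436 0.1231 0.0988] yaw 80.35 F [-1.1  6.2  3.9] M [1.08 0.04 0.22] w 35.4 j6 -1.4 tilt [ 0.0055  0.0085 -0.9999]
```

```bash
python3 -m pendant '[[0.05,[0,0,0],0],[0.05,[0,0,0],0],[0.05,[0,-0.06,0],0],[0.05,[0,-0.12,0],0],[0.05,[0,-0.13,0],0]]' 20; python3 go.py 0.44 0.10 0.23 56.5
```

```text
time: 31.1
tcp_pos: [0.6458, 0.1213, 0.2351]
tcp_rot: [-0.701, 0.054, -0.065, 0.708]
contact_force: [-0.1, -0.2, -0.7]
gripper_width: 0.586
t 31.1 p [0.6458 0.1213 0.2351] yaw 80.33 F [-0.1 -0.2 -0.7] M [-0.03  0.01  0.04] w 50.1 j6 -1.4 tilt [ 0.016   0.0076 -0.9998]
shift mm [-199.3    1.6  -55.6] roll 23.8
```

```bash
python3 -m pendant '[[0.0,[-0.2,0,-0.055],10],[0.0,[-0.2,0,-0.055],20],[0.0,[-0.2,0,-0.055],24],[0.0,[-0.2,0,-0.055],24],[0.0,[-0.2,0,-0.055],24]]' 30; python3 go.py 0.455 0.115 0.094 56.5
python3 - <<'E'
from h import *
T=vision.get_image("top");S=vision.get_image("scene")
c=T["color"][140:270,180:320,::-1]
cv2.imwrite("pics/t14.png",cv2.resize(c,None,fx=5,fy=5,interpolation=2))
c=S["color"][160:240,270:370,::-1]
cv2.imwrite("pics/s14.png",cv2.convertScaleAbs(cv2.resize(c,None,fx=8,fy=7.5,interpolation=2),alpha=2.4))
E
```

```text
time: 31.72
tcp_pos: [0.4384, 0.1004, 0.2309]
tcp_rot: [-0.673, 0.201, -0.209, 0.681]
contact_force: [-0.3, 0.1, -0.2]
gripper_width: 0.003
t 31.73 p [0.4384 0.1004 0.2309] yaw 56.3 F [-0.3  0.1 -0.2] M [-0.04 -0.04  0.03] w 0.3 j6 -1.03 tilt [ 0.0153  0.0071 -0.9999]
shift mm [  4.5 137.3  19.3] roll -0.2
```

View pics/t14.png

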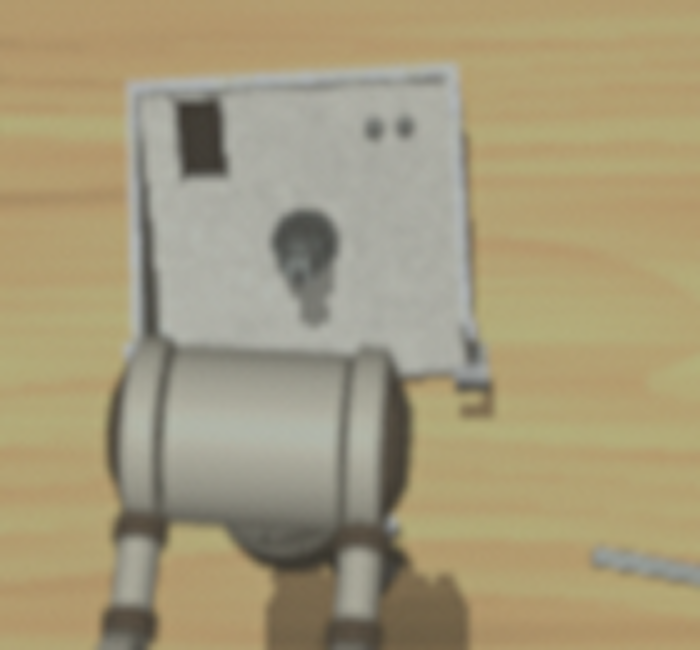

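View pics/s14.png

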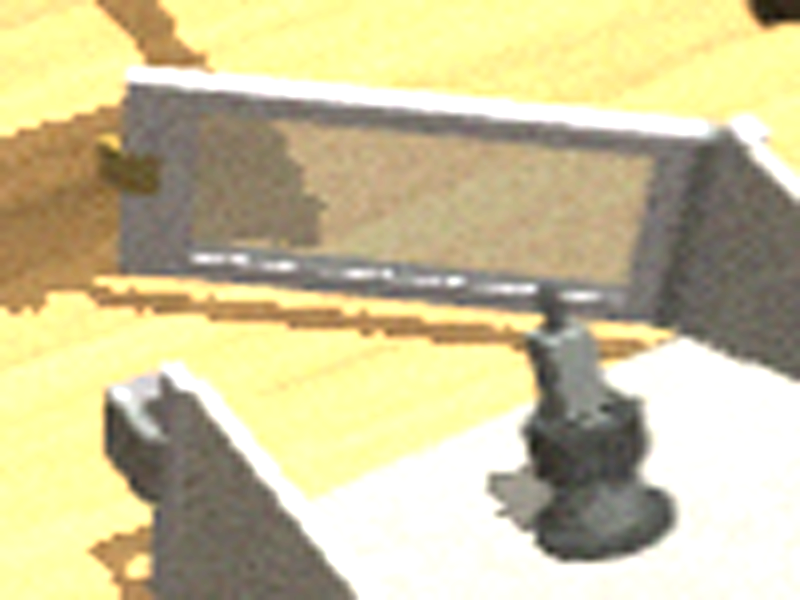

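```bash
python3 -m pendant '[[0.0,[0.0,0.05,0.01],0],[0.0,[0,0.1,0.019],0],[0.0,[0,0.13,0.019],0],[0.0,[0,0.137,0.019],0],[0.0,[0,0.137,0.019],0]]' 30; python3 go.py 0.496 0.094 0.094 56.5
```

```text
time: 32.45
tcp_pos: [0.4538, 0.1172, 0.0952]
tcp_rot: [-0.673, 0.2, -0.21, 0.681]
contact_force: [-0.6, 0.2, 0.3]
gripper_width: 0.001
t 32.45 p [0.4538 0.1172 0.0952] yaw 56.3 F [-0.6  0.2  0.3] M [ 0.02 -0.02 -0.01] w 0.1 j6 -1.0 tilt [ 0.0167  0.0072 -0.9998]
shift mm [48.   1.7  4.1] roll -0.2
```

```bash
python3 go.py 0.514 0.0825 0.094 73; python3 -m pendant '[[0.0,[0.017,0,0.001],-4],[0.0,[0.035,0,0.002],-8],[0.0,[0.052,0,0.003],-12],[0.0,[0.069,0,0.004],-16],[0.0,[0.069,0,0.004],-16]]' ; python3 go.py 0.551 0.072 0.094 85
```

```text
t 32.45 p [0.4538 0.1172 0.0952] yaw 56.3 F [-0.6  0.2  0.3] M [ 0.02 -0.02 -0.01] w 0.1 j6 -1.0 tilt [ 0.0167  0.0072 -0.9998]
shift mm [69.4  2.   4.5] roll -16.7
time: 33.08
tcp_pos: [0.5157, 0.0816, 0.098]
tcp_rot: [-0.695, 0.103, -0.116, 0.702]
contact_force: [-1.0, -0.1, -0.0]
gripper_width: 0.002
t 33.08 p [0.5157 0.0816 0.098 ] yaw 72.2 F [-1.  -0.1 -0. ] M [-0.05 -0.    0.06] w 0.2 j6 -1.34 tilt [ 0.0208  0.0068 -0.9998]
shift mm [36.5  4.7  1.6] roll -12.8
```

```bash
python3 -m pendant '[[0.0,[0.012,0.002,0.0],-5],[0.0,[0.024,0.003,0.001],-9],[0.0,[0.032,0.003,0.001],-13],[0.0,[0.032,0.003,0.001],-13]]' ; python3 go.py 0.565 0.070 0.094 93
python3 - <<'E'
from h import *
S=vision.get_image("scene")
c=S["color"][160:240,270:370,::-1]
cv2.imwrite("pics/s15.png",cv2.convertScaleAbs(cv2.resize(c,None,fx=8,fy=7.5,interpolation=2),alpha=2.4))
E
```

```text
time: 33.58
tcp_pos: [0.5466, 0.0731, 0.0964]
tcp_rot: [-0.704, 0.023, -0.038, 0.709]
contact_force: [-1.2, 0.2, 1.2]
gripper_width: -0.001
t 33.58 p [0.5466 0.0731 0.0964] yaw 85.11 F [-1.2  0.2  1.2] M [0.01 0.21 0.01] w -0.1 j6 -1.58 tilt [ 0.0214  0.0069 -0.9997]
shift mm [18.5  2.7 -1.5] roll -7.9
```

View pics/s15.png

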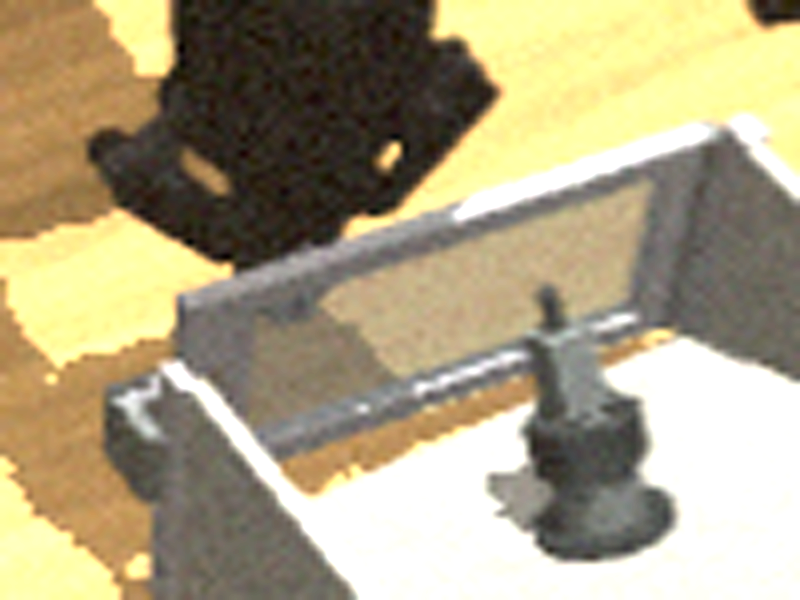

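```bash
python3 -m pendant '[[0.0,[0.004,0.001,0.0],-2],[0.0,[0.008,0.002,0],-4],[0.0,[0.012,0.002,0],-6],[0.0,[0.012,0.002,0],-6]]' ; python3 go.py; python3 -m pendant '[[0.0,[0.004,0.0,0.0],-1],[0.0,[0.008,0,0],-2],[0.0,[0.01,0,0],-2],[0.0,[0.01,0,0],-2]]' ; python3 go.py
python3 - <<'E'
from h import *
S=vision.get_image("scene")
c=S["color"][160:240,270:370,::-1]
cv2.imwrite("pics/s16.png",cv2.convertScaleAbs(cv2.resize(c,None,fx=8,fy=7.5,interpolation=2),alpha=2.4))
E
```

```text
time: 34.12
tcp_pos: [0.5593, 0.0719, 0.0957]
tcp_rot: [-0.705, -0.015, -0.002, 0.709]
contact_force: [-1.5, -0.3, 6.0]
gripper_width: 0.001
t 34.12 p [0.5593 0.0719 0.0957] yaw 91.06 F [-1.5 -0.3  6. ] M [-0.1  0.1  0. ] w 0.1 j6 -1.68 tilt [ 0.0238  0.0063 -0.9997]
time: 34.62
tcp_pos: [0.5597, 0.0716, 0.0957]
tcp_rot: [-0.705, -0.019, 0.02, 0.708]
contact_force: [-43.5, -6.5, 35.9]
gripper_width: -0.003
t 34.62 p [0.5597 0.0716 0.0957] yaw 93.12 F [-43.5  -6.5  35.9] M [-1.01  5.73 -0.04] w -0.3 j6 -1.72 tilt [-0.0014  0.0038 -1.    ]
```

View pics/s16.png

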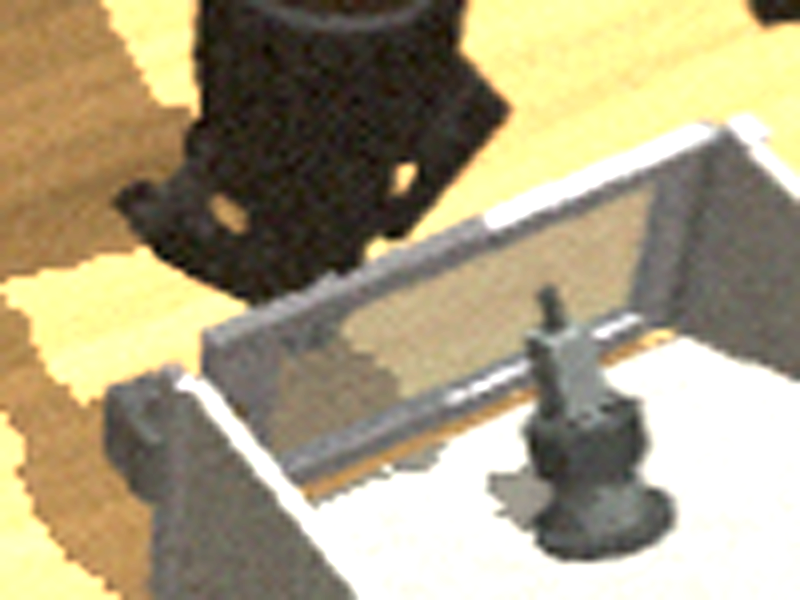

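```bash
python3 -m pendant '[[0.0,[-0.01,0,0.0],0],[0.0,[-0.04,0,0],0],[0.0,[-0.05,0,0],0],[0.0,[-0.05,0,0],0]]' ; python3 go.py
python3 - <<'E'
from h import *
S=vision.get_image("scene")
c=S["color"][160:240,270:370,::-1]
cv2.imwrite("pics/s17.png",cv2.convertScaleAbs(cv2.resize(c,None,fx=8,fy=7.5,interpolation=2),alpha=2.4))
E
```

```text
time: 35.17
tcp_pos: [0.5097, 0.0689, 0.0958]
tcp_rot: [-0.705, -0.019, 0.019, 0.708]
contact_force: [-0.7, -0.7, 1.1]
gripper_width: 0.003
t 35.17 p [0.5097 0.0689 0.0958] yaw 93.1 F [-0.7 -0.7  1.1] M [ 0.01 -0.02  0.02] w 0.2 j6 -1.73 tilt [-6.0e-04  3.9e-03 -1.0e+00]
```

View pics/s17.png

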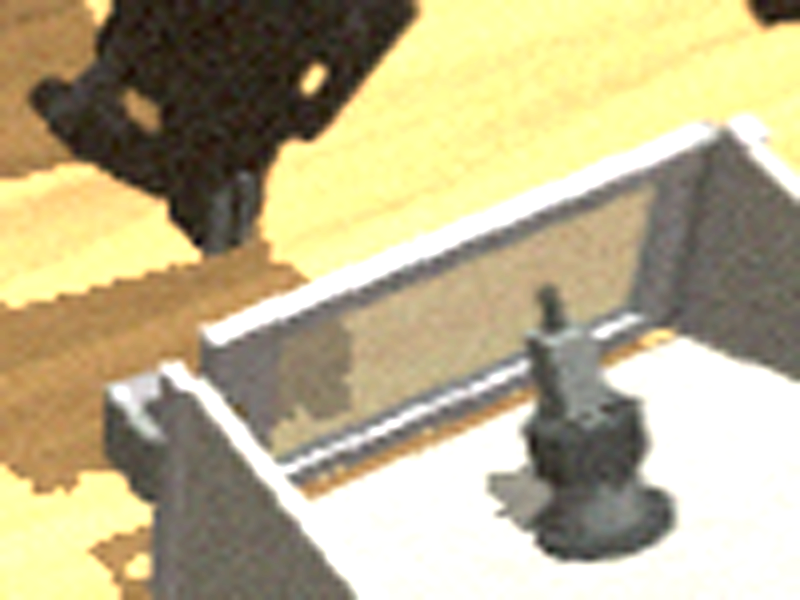

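```bash
python3 -m pendant '[[0.0,[-0.02,-0.05,0.0],0],[0.0,[-0.03,-0.1,-0.05],0],[0.0,[-0.06,-0.15,-0.11],0],[0.0,[-0.1,-0.15,-0.17],0],[0.0,[-0.1,-0.15,-0.2],0]]' ; python3 go.py
python3 - <<'E'
from h import *
np.set_printoptions(precision=4,suppress=True)
S=vision.get_image("scene");T=vision.get_image("top")
def un(p): return (np.array(p,float)+.5)/[8,7.5]-.5+[270,160]
P=plane(S,un([(205,330),(715,123)]),.121);print(P); d=P[1]-P[0];print("door dir yaw",np.degrees(np.arctan2(-d[0],d[1])),np.linalg.norm(d))
cv2.imwrite("pics/t18.png",cv2.resize(T["color"][140:230,190:300,::-1],None,fx=7,fy=6.5,interpolation=2))
cv2.imwrite("pics/s18.png",cv2.convertScaleAbs(cv2.resize(S["color"][160:260,270:370,::-1],None,fx=6,fy=6,interpolation=2),alpha=2.2))
E
```

```text
time: 35.85
tcp_pos: [0.4217, -0.1388, 0.2472]
tcp_rot: [-0.706, -0.021, 0.018, 0.707]
contact_force: [1.1, -0.1, -0.0]
gripper_width: -0.001
t 35.85 p [ 0.4217 -0.1388  0.2472] yaw 93.14 F [ 1.1 -0.1 -0. ] M [ 0.03 -0.03  0.08] w -0.1 j6 -2.22 tilt [ 0.0036  0.0016 -1.    ]
[[0.5713 0.0308 0.121 ]
 [0.5627 0.2189 0.121 ]]
door dir yaw 2.6164309156941035 0.18834877948214485
```

View pics/t18.png

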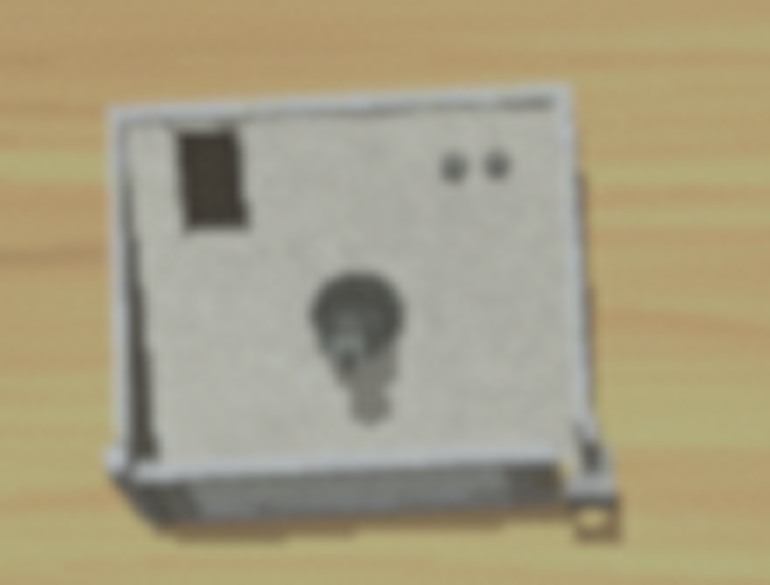

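View pics/s18.png

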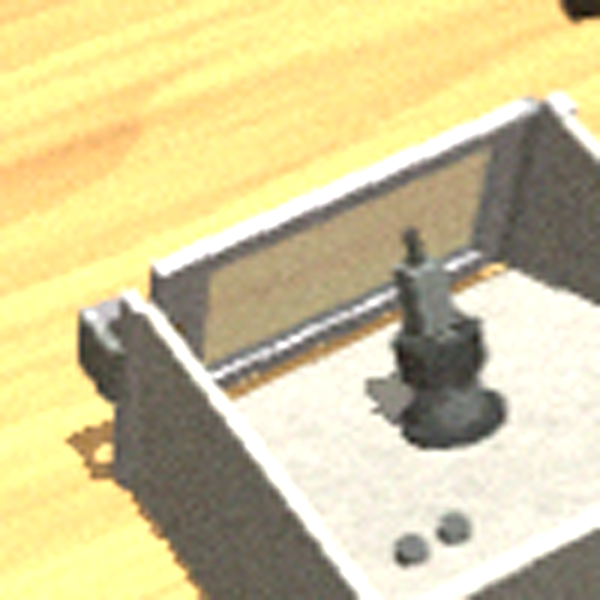

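Run:
```python
from workcell import ticket
print(ticket.hand_in())
```

```text
the job is handed in; nothing more can be done
None
```

The drill is in the collet with the nut tightened, the guard door is shut, and I handed the job in at about 36 s. I don't have the verdict, since `hand_in()` reports none.

**What I did**
- **Drill:** I took the slim drill from the end hole nearest the station and set its foot in the collet mouth. I let it swing about 30° between the pads, then pushed it home until it stopped at about 24 N and let it go.
- **Nut:** I turned it clockwise in two strokes, then turned it further and hit the stop.
- **Door:** I pushed it from the outer face until it stopped hard, then moved the arm clear.

**Last checks**
- **Drill seated:** The sleeve's top triangulated at 127.9 mm against 128.4 mm expected. The drill point read 137.7 mm against 143.1 mm expected; I put that down to the coarse picture. The point did not visibly move while the nut was turned.
- **Nut tight:** Light regrips read 32.0 mm across the flats at one angle and 35.4 mm about 18° away. That fits a nut at about 1.5 rad but only fixes it to within 60°. The torque rise to about 2.6 N m, and the drill holding firm against about 10 N sideways, point to the tightened position. I did not measure the jaw forces.
- **Door shut:** It lies parallel to the station's back wall within about 0.6°.

**Checks that failed or disagreed**
- **Nut angle:** While I turned the nut further, the gripper width stayed constant well past where the stop should be. The nut seems to have given past its stop and sprung back.
- **Door push:** The last push peaked at about 43 N sideways and 36 N upward through the fingers, more than intended.
- **Latch:** I could not see the bolt itself. That it snapped in is inferred from the door being shut against its stop.
- **Other two bits and bench items:** The arm felt no contact with any of them, but I did not measure their positions at the end.

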